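# Pack the bar kit tray and cam-lock it into its dock

### The arm

A 6-joint arm with a two-finger parallel gripper is mounted at the origin on a cart in front of the work surface, level with it; the furniture and walls round the work are solid. World frame = base frame: x ahead of the robot, y to its left, z up, the work surface at z = 0. Lengths are in m, angles in degrees, forces in N, time in s.
With the tool pointing down it reaches from about 0.3 to 0.775 m from the base axis. Payload 14.6 kg.
Tool frame: the origin (TCP) lies midway between the tips of the shut fingers; the grasp point (between the pads) lies ctrl.grip_depth behind it (ctrl.grip_depth is the distance from the TCP to the grasp point, in m); z points along the fingers, y is the direction in which the jaws open and shut (so a half turn about z gives the same grasp; the last joint's range is limited). The gripper opens to 94 mm and grips with 3 to 60 N. Pads are 16 mm wide; open, the fingers measure 119 mm over their backs; the gripper's body (75 mm by 177 mm) begins 78 mm behind the grasp point.
Start: joints at [-78.415, 17.183, 87.147, -0, 75.671, -3.816], TCP at [0.146, -0.53, 0.205] pointing down, gripper open.
Joint ranges: [-173.82, 173.82], [-45.26, 126.66], [13.44, 144.39], [-59.66, 239.66], [0, 175.72], [-146.38, 146.38]. Speed limits (degrees/s): [127.2, 127.2, 147.25, 180, 180, 180].

### API

Orientations are given as [roll, pitch, yaw] about the fixed x, y, z axes, in that order (R = Rz(yaw) Ry(pitch) Rx(roll)).
In Python, from workcell import ctrl gives the robot as it stands. The module is installed in compiled form; this text tells all that it offers.
- The arm moves only by the tool play_rows, never from a script. Its argument "rows" is a list that holds one entry, the list of rows, each a list of 5 numbers: the shift along the tool's x, y, z in m, then the turn about the tool's z in rad, then the opening, from 0 (shut) to 1 (fully open). A call has exactly 5 rows; each row is the pose to reach, as a shift and turn from the pose commanded when the call began, along the tool's axes at that moment; what a row does not reach only later rows make up. A row lasts 1/10 s, in which the tool goes at most 50 mm and 8.59 degrees, less where a joint would pass 70% of its speed; a pose out of reach is approached as far as the arm can. A call with a gripper value outside its range is refused whole. The fingers move at their own pace and stop on an object; "newtons" is the grip in N (left out, the last holds). Time passes only in rows, so rows that repeat a pose let the fingers close, or fill a call up. It gives the time, the measured TCP pose, the force and the opening at its end, in the units of the state.
- ctrl.get_state(): the state, without advancing time (a new reading comes with each control period).
- ctrl.capture(name): name is "side" or "top" or "wrist"; returns a dict with "frame" (480x640x3 uint8, red, green, blue), "z_map" (480x640 float32, m along the optical axis (not along the pixel's ray), 0 where there is no reading), "camera_matrix" (3x3 intrinsics, pixels), "R" (3x3) and "t" (3): a world point X has camera coordinates R X + t. Camera axes: x right, y down, z forward; pixel columns grow to the right and rows downward; lengths in m; the calibration is good to about 2 mm. A picture is of the moment at which its call begins.
- ctrl.sign_off(): hands the job in, once; it reports no verdict.
The state is a dict: "time_s": time; "q": joint angles; "qd": joint speeds; "joint_efforts": joint torques, N m; "tcp_pos": TCP position; "tcp_rot": TCP orientation; "contact_force": force on the tool from outside, world axes, zero at the start; "wrist_torque": the same for the moment, N m; "width": finger opening in m.
Only numpy, scipy, OpenCV 4.12 (cv2) and the standard library are available. Lean on these libraries where they do the work, as an engineer would, in place of code of your own. Each camera call takes 0.05 s, during which the arm holds its last target.

### The job

Press every one of the bar things out on the worktop (walnut box, folded corkscrew, red foil cutter, small green-labelled dropper bottle; not all of them may be there) fully down into its own cutout of the grey tray while the tray still stands drawn out. Then, with the brass cam lever turned back to open, push the tray into its dock against the buffers and give the lever its full quarter turn clockwise, so that the cam draws the tray tight and holds it. Leave the tumbler, the slate coaster, the jigger and the bottle opener where they are.

Things in the scene. Friction and masses are not known exactly. Their poses are not given: they have to be found in the camera images.
- dock: Wooden base plate 150 x 360 x 8 mm, fixed, with low rails (22 mm high) and at its +y end a dark steel cam housing 124 x 85 mm, roof 46 mm above the worktop. Origin on the worktop under the tray's home centre; +y is the way the tray is pushed in; the cam's upright axis is at x 0, y 150 mm; the plate runs from y -165 to 195 mm.
- tray (a joint): Distance (m) the tray is still out: 0 is drawn tight, starts 0.045 to 0.065, stop 0.07. Slides with 1.5 N friction. Below 0.005 it compresses rubber buffers (10 N at 0), so pushed in and let go it springs back to about 0.004; only the cam holds it tight. With the cam not turned back (above about 0.8 rad) the crank pin stops the tray 10 mm or more short.
- cam (a joint): Angle (rad) of the cam lever about its upright axis: 0 open, 1.571 (stop) locked; grows clockwise seen from above. Starts 0.9 to 1.4. Friction about 0.12 N m, up to 0.3 N m while drawing the tray in over the last half; stays where left. It catches the tray only if the tray is at 0.006 or less when the lever starts from open.
- cam_lever (a point): Centre of the top of the brass lever on the cam's axis, 81 mm above the worktop. Lever: upright-sided bar 14 mm wide, 26 mm tall (55 to 81 mm above the worktop), reaching 32 mm to -y and 52 mm to +y of this frame (red dot on the long end). Open it points along the dock's +y, locked along the dock's +x. The frame turns with it.
- tray_front (a point): Middle of the tray's flat front face (the -y end of the tray, the face to push on toward the dock's +y), 22 mm above the worktop; the face is 130 mm wide and runs from 8 to 36 mm above the worktop. The tray is 130 x 190 x 28 mm.
- cut_pick_box (a point): Cutout in the tray for the walnut box (rectangular, 55 mm in x by 99 mm in y): 14 mm deep, 1.5 mm play a side; a sprung rubber nub in one side wall holds the thing about 10 mm too high until it is pushed down with 5 to 12 N, then grips it. Point: centre of the cutout floor, 14 mm below the rim (the top face of the tray); axes as the dock: z up, tray slides in along +y.
- cut_wine_key (a point): Cutout in the tray for the folded waiter's corkscrew (long slot, 21 mm in x by 115 mm in y): 14 mm deep, 1.5 mm play a side; a sprung rubber nub in one side wall holds the thing about 10 mm too high until it is pushed down with 5 to 12 N, then grips it. Point: centre of the cutout floor, 14 mm below the rim (the top face of the tray); axes as the dock: z up, tray slides in along +y.
- cut_foil_cutter (a point): Cutout in the tray for the foil cutter (rectangular, 33 mm in x by 55 mm in y): 14 mm deep, 1.5 mm play a side; a sprung rubber nub in one side wall holds the thing about 10 mm too high until it is pushed down with 5 to 12 N, then grips it. Point: centre of the cutout floor, 14 mm below the rim (the top face of the tray); axes as the dock: z up, tray slides in along +y.
- cut_bitters_herb (a point): Cutout in the tray for the small dropper bottle (round, 45 mm diameter): 14 mm deep, 1.5 mm play a side; a sprung rubber nub in one side wall holds the thing about 10 mm too high until it is pushed down with 5 to 12 N, then grips it. Point: centre of the cutout floor, 14 mm below the rim (the top face of the tray); axes as the dock: z up, tray slides in along +y.
- pick_box: Walnut box with a closed lid, 52 mm in x (58 mm with hinge and clasp) by 96 mm in y by 39 mm tall; the lid does not open. Origin at the centre of its underside, z up. Goes into its cutout with its long side along the tray's y, either way round. May be absent.
- wine_key: Folded waiter's corkscrew standing on its edge: a dark wooden bar with steel ends, 18 mm in x by 112 mm in y by 32 mm tall, about 0.14 kg. Origin at the centre of its underside, z up. Long side along the tray's y, either way round. May be absent.
- foil_cutter: Red plastic foil cutter, a rounded block 30 mm in x by 52 mm in y by 30 mm tall with a dark round eye on top. Origin at the centre of its underside, z up. Long side along the tray's y, either way round. May be absent.
- bitters_herb: Small green-labelled dropper bottle, standing: body 42 mm diameter up to 68 mm, then a neck and black dropper 25 mm diameter from 68 to 110 mm (grip it there or round the body), rubber bulb up to 132 mm. Origin at the centre of its underside, z up; it may be turned any way about z. May be absent.
- tumbler_2: Bystander: greenish glass tumbler, 84 mm diameter, 106 mm tall. Leave alone.
- coaster_0: Bystander: dark slate coaster 92 x 92 x 8 mm. Leave alone.
- jigger: Bystander: steel double jigger, 44 mm diameter, 88 mm tall. Leave alone.
- bottle_opener: Bystander: flat bottle opener with blue grip, 45 x 154 x 11 mm, lying. Leave alone.

How it is judged:
By the outcome, as a careful person would: the job done as asked, in the order asked, and still so for the second after the job is handed in, with the robot touching nothing.
Of pick_box, wine_key, foil_cutter, bitters_herb only 3 to 4 are there at a start; the rules pass over those that are not, and their reading is None.
At some moment in a run one of pick_box, wine_key may be knocked a few centimetres aside while the robot is not near it.
It also fails if it takes over 210 s, if anything falls off the work surface, if the arm or the gripper's body presses on something with over 40 N, if the wrist force passes 120 N, or if a joint passes its speed limit or range.

## Working session

There is one attempt and no reset: what is moved stays moved. The work goes in short steps, Python scripts to look and compute and a tool call to move; the robot and the scene stay as the last step left them, time stands still between calls to the robot, and variables do not carry over. Pictures are saved under pics/ and viewed, and the job is handed in when it is done.

Besides the shell and the picture viewer there is one more tool, called as name(argument=value, ...), one argument or row to a line, values as JSON. play_rows: Moves the arm, as the interface text tells. Its arguments: {"type":"object","properties":{"rows":{"type":"array"},"newtons":{"type":"number"}},"required":["rows"]}

```bash
mkdir -p pics; ls; cat > h.py <<'E'
import numpy as np, cv2
from workcell import ctrl
def cap(n,save=None):
    c=ctrl.capture(n)
    if save: cv2.imwrite('pics/'+save+'.png',cv2.cvtColor(c['frame'],cv2.COLOR_RGB2BGR))
    return c
def ray(c,u,v):
    K,R,t=c['camera_matrix'],c['R'],c['t']
    o=-R.T@t; d=R.T@np.linalg.solve(K,np.array([u,v,1.])); return o,d
def onplane(c,u,v,z):
    o,d=ray(c,u,v); return o+d*(z-o[2])/d[2]
def cloud(c):
    K,R,t=c['camera_matrix'],c['R'],c['t']; z=c['z_map'].astype(float)
    v,u=np.mgrid[:480,:640]
    p=np.stack([u,v,np.ones_like(u)],-1)@np.linalg.inv(K).T*z[...,None]
    return (p-t)@R
def proj(c,X):
    p=c['camera_matrix']@(c['R']@np.asarray(X)+c['t']); return p[:2]/p[2]
E
python3 - <<'E'
from h import *
s=ctrl.get_state(); print({k:np.round(v,3) for k,v in s.items()}, ctrl.grip_depth)
for n in('top','side','wrist'):
    c=cap(n,n+'0'); print(n,-c['R'].T@c['t'],c['R'][2],c['camera_matrix'][0,0],(c['z_map']>0).mean())
E
```

```text
pics
{'time_s': np.float64(0.0), 'q': array([-7.8416e+01,  1.7216e+01,  8.7181e+01, -1.0000e-03,  7.5670e+01,
       -3.8160e+00]), 'qd': array([ 0.07 , -0.043,  0.045,  0.02 ,  0.032, -0.062]), 'joint_efforts': array([-4.0000e-03, -5.3181e+01, -3.5274e+01,  7.1000e-02,  2.4000e-02,
       -0.0000e+00]), 'tcp_pos': array([ 0.146, -0.53 ,  0.205]), 'tcp_rot': array([-1.79933e+02, -3.00000e-03,  1.54000e+01]), 'contact_force': array([ 0.471, -0.857,  0.316]), 'wrist_torque': array([0.019, 0.001, 0.007]), 'width': np.float64(0.094)} 0.0188
top [ 0.33328734 -0.09124633  1.43159978] [ 0.13830674  0.01271267 -0.99030785] 560.8436726155087 0.996240234375
side [-0.54445893 -0.70092516  1.13563598] [ 0.65878448  0.37096835 -0.65451164] 532.1639819396148 0.8934635416666666
wrist [ 0.22311386 -0.50861464  0.38262016] [-0.27140573 -0.07333843 -0.95966682] 407.69733444733384 0.9958268229166667
```

View pics/top0.png

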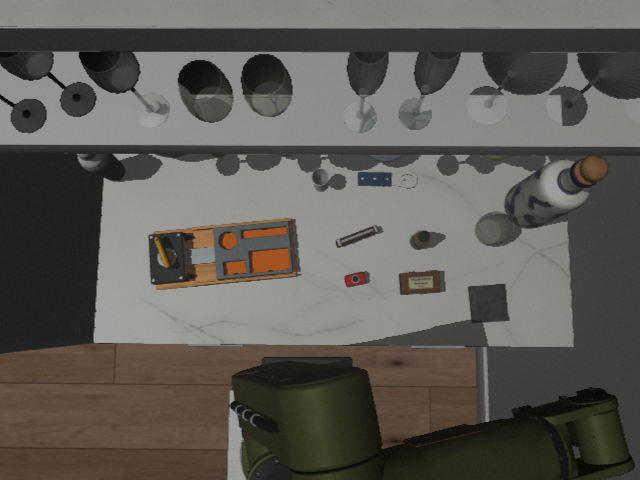

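View pics/side0.png

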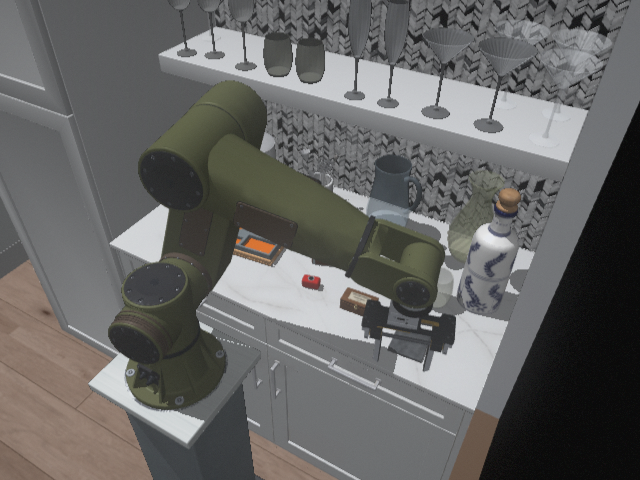

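View pics/wrist0.png

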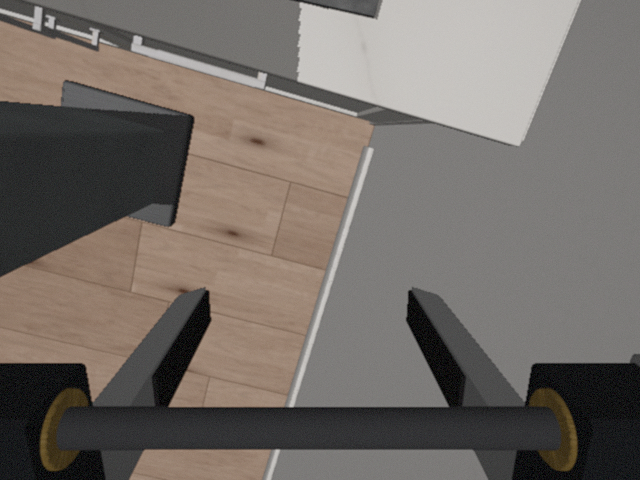

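The top view shows the dock at left: lever at (163,250), cam housing at (168,258), tray spanning (215–298, 220–282). All four things are out: corkscrew (358,236), bottle (421,240), foil cutter (357,279) and box (421,283). Next I'll measure them.

```bash
cat > m0.py <<'E'
from h import *
c=cap('top'); P=cloud(c); f=c['frame']; hsv=cv2.cvtColor(f,cv2.COLOR_RGB2HSV)
print('table z',np.median(P[180:200,440:470,2]))
im=cv2.resize(f[150:350,90:590],None,fx=1.6,fy=1.6,interpolation=cv2.INTER_CUBIC)
cv2.imwrite('pics/top_crop.png',im[:,:,::-1])
def comp(name,u0,u1,v0,v1,zlo=0.012):
    sub=P[v0:v1,u0:u1].reshape(-1,3); m=sub[:,2]>zlo
    q=sub[m]; zt=np.percentile(q[:,2],90)
    top=q[q[:,2]>zt-0.006]
    r=cv2.minAreaRect(top[:,:2].astype(np.float32))
    print(name,'n',len(q),'ztop %.4f'%zt,'rect',np.round(r[0],4),np.round(r[1],4),round(r[2],1),'mean',np.round(top.mean(0),4))
comp('key',330,388,220,252)
comp('bottle',405,432,225,255)
comp('foil',340,374,268,292)
comp('box',395,448,265,298)
comp('jig',310,330,165,195);comp('opener',355,420,168,190,0.006)
comp('tumbler',474,514,208,250);comp('coaster',466,512,282,325,0.004)
# tray
sub=P[215:285,212:302].reshape(-1,3); q=sub[(sub[:,2]>0.03)&(sub[:,2]<0.042)]
r=cv2.minAreaRect(q[:,:2].astype(np.float32)); print('tray',r,np.median(q[:,2]))
sub=P[225:295,145:198].reshape(-1,3); q=sub[(sub[:,2]>0.041)&(sub[:,2]<0.052)]
r=cv2.minAreaRect(q[:,:2].astype(np.float32)); print('housing',r,np.median(q[:,2]))
q=sub[(sub[:,2]>0.072)&(sub[:,2]<0.09)]
r=cv2.minAreaRect(q[:,:2].astype(np.float32)); print('lever',r,np.median(q[:,2]),cv2.boxPoints(r))
# orange
m=cv2.inRange(hsv,(5,150,120),(20,255,255)); m[:, :212]=0; m[:,300:]=0; m[:215]=0;m[285:]=0
cs,_=cv2.findContours(m,cv2.RETR_EXTERNAL,cv2.CHAIN_APPROX_NONE)
for k in cs:
    if cv2.contourArea(k)>30:
        w=np.array([onplane(c,u,v,0.022) for u,v in k[:,0]])[:,:2].astype(np.float32); print('cut',cv2.minAreaRect(w), np.median(P[m>0][:,2]))
E
python3 m0.py
```

```text
table z -5.5454517518828845e-05
key n 352 ztop 0.0352 rect [ 0.4634 -0.1182] [0.079  0.2537] 61.0 mean [ 0.528  -0.1562  0.0756]
bottle n 307 ztop 0.1261 rect [ 0.4327 -0.2038] [0.0116 0.3002] 39.2 mean [ 0.489  -0.274   0.3666]
foil n 249 ztop 0.0331 rect [ 0.3963 -0.1241] [0.0452 0.1347] 43.9 mean [ 0.4229 -0.1532  0.0539]
box n 879 ztop 0.0429 rect [ 0.3969 -0.2248] [0.064  0.2888] 13.0 mean [ 0.4164 -0.3135  0.0549]
jig n 284 ztop 0.0872 rect [ 0.5134 -0.0681] [0.3607 0.0419] 0.7 mean [ 0.6674 -0.0671  0.1199]
opener n 470 ztop 0.0125 rect [ 0.5522 -0.1509] [0.1518 0.4276] 55.2 mean [ 0.6802 -0.2219  0.0334]
tumbler n 906 ztop 0.1023 rect [ 0.4363 -0.3176] [0.0719 0.4921] 32.8 mean [ 0.5415 -0.477   0.1374]
coaster n 1300 ztop 0.0123 rect [ 0.3668 -0.3184] [0.0999 0.4548] 0.6 mean [ 0.3667 -0.4843  0.0266]
tray ((0.4931822419166565, 0.10407140851020813), (0.13617683947086334, 0.19057625532150269), 5.797974586486816) 0.03571338317264472
housing ((0.47395581007003784, 0.31668221950531006), (0.12402262538671494, 0.08625012636184692), 5.740423202514648) 0.045791078373115204
lever ((0.4833354353904724, 0.31837236881256104), (0.08237762004137039, 0.015397941693663597), 23.558969497680664) 0.07964730427586393 [[0.44250253 0.30896676]
 [0.44865695 0.29485226]
 [0.5241684  0.32777798]
 [0.51801395 0.34189248]]
cut ((0.4523054361343384, 0.1461813747882843), (0.030520476400852203, 0.045479994267225266), 6.131977558135986) 0.022117975565857546
cut ((0.4711863398551941, 0.05970744788646698), (0.052495572715997696, 0.0916922390460968), 5.860809803009033) 0.022117975565857546
cut ((0.5205692052841187, 0.16472138464450836), (0.03853370621800423, 0.033101122826337814), 1.8840413093566895) 0.022117975565857546
cut ((0.5423237085342407, 0.07492618262767792), (0.017948105931282043, 0.10753052681684494), 5.95440149307251) 0.022117975565857546
```

View pics/top_crop.png

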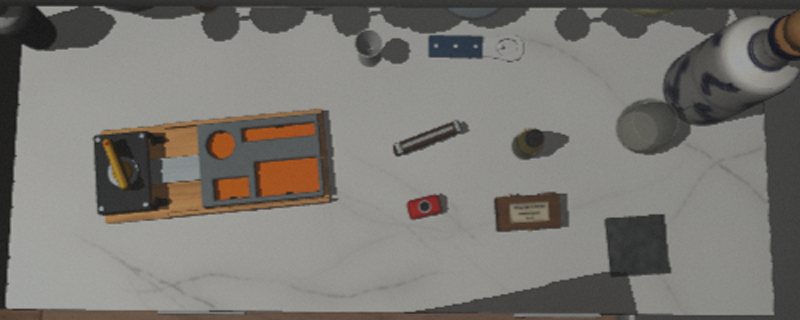

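```bash
cat > m1.py <<'E'
from h import *
c=cap('top'); P=cloud(c)
print('shelf edge',[np.round(P[v,200],3) for v in (120,140,147,152,156)])
def comp(name,u0,u1,v0,v1,h,tol=0.006):
    sub=P[v0:v1,u0:u1].reshape(-1,3); q=sub[abs(sub[:,2]-h)<tol]
    # keep largest cluster
    med=np.median(q,0); q=q[np.linalg.norm(q[:,:2]-med[:2],axis=1)<0.08]
    r=cv2.minAreaRect(q[:,:2].astype(np.float32))
    print(name,'z %.4f'%np.median(q[:,2]),'rect',np.round(r[0],4),np.round(r[1],4),round(r[2],1),'mean',np.round(q.mean(0),4))
comp('key',330,388,220,252,.032)
comp('bottle',405,432,225,255,.128)
comp('foil',340,374,268,292,.030)
comp('box',395,448,265,298,.039)
comp('jig',310,330,165,195,.086);comp('tumbler',474,514,208,250,.104);comp('opener',355,420,168,190,.011,.004)
E
python3 m1.py
```

```text
shelf edge [array([0.669, 0.137, 0.496]), array([0.632, 0.135, 0.497]), array([0.624, 0.138, 0.484]), array([0.623, 0.144, 0.457]), array([ 0.749,  0.255, -0.004])]
key z 0.0316 rect [ 0.5339 -0.1584] [0.0191 0.1121] 21.6 mean [ 0.5339 -0.158   0.0317]
bottle z 0.1294 rect [ 0.524  -0.3151] [0.0115 0.0112] 27.5 mean [ 0.5237 -0.3149  0.129 ]
foil z 0.0291 rect [ 0.425 -0.154] [0.0296 0.0507] 12.7 mean [ 0.4247 -0.1542  0.0293]
box z 0.0391 rect [ 0.418  -0.3154] [0.055  0.0968] 4.9 mean [ 0.4175 -0.3154  0.0391]
jig z 0.0849 rect [ 0.6717 -0.0653] [0.042  0.0431] 67.0 mean [ 0.6757 -0.0655  0.0852]
tumbler z 0.1039 rect [ 0.5501 -0.4936] [0.0702 0.0705] 55.6 mean [ 0.5488 -0.4869  0.1038]
opener z 0.0091 rect [ 0.6924 -0.2282] [0.1325 0.0503] 87.8 mean [ 0.687  -0.2173  0.0094]
```

```bash
cat > g.py <<'E'
import sys
from h import *
# usage g.py x y z yaw : tool-frame shift/turn from the current pose
def rel(x,y,z,yaw,s=None):
    s=s or ctrl.get_state(); p=s['tcp_pos']; psi=np.radians(s['tcp_rot'][2])
    d=np.array([x,y,z])-p; c,sn=np.cos(psi),np.sin(psi)
    t=-(yaw-s['tcp_rot'][2]); t=(t+180)%360-180
    return [d[0]*c+d[1]*sn, d[0]*sn-d[1]*c, -d[2], np.radians(t)]
if __name__=='__main__':
    s=ctrl.get_state(); print('t',s['time_s'],'pos',np.round(s['tcp_pos'],4),np.round(s['tcp_rot'],2),'F',np.round(s['contact_force'],1),'w',round(float(s['width']),4))
    if len(sys.argv)>1: print(np.round(rel(*map(float,sys.argv[1:5])),4))
E
python3 g.py 0.50 -0.17 0.2 111.6
```

```text
t 0.25 pos [ 0.146  -0.5301  0.2052] [-179.97   -0.     15.4 ] F [-0.6 -0.4  0.6] w 0.0939
[ 0.4369 -0.2532  0.0052 -1.679 ]
```

play_rows(
  rows=[
    [[0.437, -0.253, 0.005, -1.679, 1], [0.437, -0.253, 0.005, -1.679, 1], [0.437, -0.253, 0.005, -1.679, 1], [0.437, -0.253, 0.005, -1.679, 1], [0.437, -0.253, 0.005, -1.679, 1]],
  ],
  newtons=20,
)

```text
time_s: 0.75
tcp_pos: [0.3224, -0.3504, 0.203]
tcp_rot: [180.0, 0.0, 58.7]
contact_force: [0.1, -1.3, 0.2]
width: 0.0941
```

```bash
python3 g.py 0.50 -0.17 0.2 111.6
```

```text
t 0.75 pos [ 0.3224 -0.3504  0.203 ] [179.99   0.    58.71] F [ 0.1 -1.3  0.2] w 0.0941
[ 0.2464  0.0581  0.003  -0.9231]
```

play_rows(
  rows=[
    [[0.246, 0.058, 0.003, -0.923, 1], [0.246, 0.058, 0.003, -0.923, 1], [0.246, 0.058, 0.003, -0.923, 1], [0.246, 0.058, 0.003, -0.923, 1], [0.246, 0.058, 0.003, -0.923, 1]],
  ],
)

```text
time_s: 1.25
tcp_pos: [0.499, -0.1731, 0.2001]
tcp_rot: [180.0, 0.0, 101.7]
contact_force: [-0.0, -1.1, 0.5]
width: 0.0941
```

```bash
python3 g.py 0.50 -0.17 0.2 111.6
```

```text
t 1.25 pos [ 0.499  -0.1731  0.2001] [1.7999e+02 1.0000e-02 1.0171e+02] F [-0.  -1.1  0.5] w 0.0941
[ 2.900e-03  1.600e-03  1.000e-04 -1.727e-01]
```

```bash
python3 - <<'E'
from h import *
c=cap('wrist','w1'); s=ctrl.get_state(); print(s['tcp_pos'],s['tcp_rot'])
E
```

```text
[ 0.50248879 -0.16862627  0.19976811] [ 1.79926182e+02 -5.52326865e-02  1.02459293e+02]
```

View pics/w1.png

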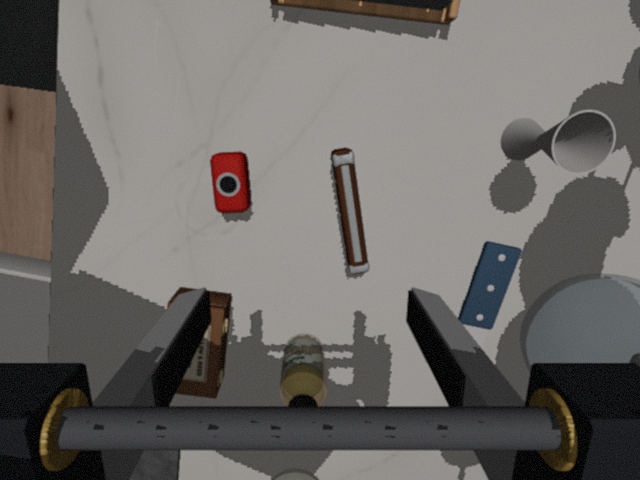

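The wrist view shows the foil cutter at (230,183), the corkscrew from (343,155) to (358,268), the box at (205,340) and the bottle at (303,370). The dock front edge is at the top. I'll measure the corkscrew and foil cutter here, then look over the tray.

```bash
cat > mw.py <<'E'
from h import *
def rect(P,h,tol,xy,rad,name,show=True):
    m=(abs(P[...,2]-h)<tol)&(np.hypot(P[...,0]-xy[0],P[...,1]-xy[1])<rad)
    m=m.astype(np.uint8); n,l,st,_=cv2.connectedComponentsWithStats(m)
    k=1+np.argmax(st[1:,4]); q=P[l==k]
    r=cv2.minAreaRect(q[:,:2].astype(np.float32))
    print(name,'z %.4f'%np.median(q[:,2]),np.round(r[0],4),np.round(r[1],4),round(r[2],1),'n',len(q))
    return r,q
if __name__=='__main__':
    c=cap('wrist'); P=cloud(c); 
    rect(P,.031,.006,(.534,-.158),.08,'key'); rect(P,.030,.006,(.425,-.154),.05,'foil')
    print('table',np.median(P[100:200,120:180,2]))
    f=c['frame']; hsv=cv2.cvtColor(f,cv2.COLOR_RGB2HSV)
    m=cv2.inRange(hsv,(0,150,70),(6,255,255))|cv2.inRange(hsv,(174,150,70),(180,255,255)); m[300:]=0
    m=cv2.morphologyEx(m,cv2.MORPH_CLOSE,np.ones((15,15)))
    k=max(cv2.findContours(m,cv2.RETR_EXTERNAL,2)[0],key=cv2.contourArea)
    w=np.array([onplane(c,u,v,.03)[:2] for u,v in k[:,0]],np.float32); print('foil colour on z.03',cv2.minAreaRect(w))
E
python3 mw.py; python3 g.py 0.50 0.06 0.2 95.7
```

```text
key z 0.0302 [ 0.5315 -0.1564] [0.0186 0.1111] 21.4 n 2555
foil z 0.0282 [ 0.4229 -0.1526] [0.0295 0.051 ] 14.3 n 1899
table -0.001305077552614952
foil colour on z.03 ((0.4236043691635132, -0.15089955925941467), (0.027924343943595886, 0.050329405814409256), 13.763294219970703)
t 1.35 pos [ 0.5004 -0.171   0.1995] [ 1.7999e+02 -4.0000e-02  1.0193e+02] F [-0.1 -0.6  0.3] w 0.0936
[ 0.2261  0.0474 -0.0005  0.1087]
```

play_rows(
  rows=[
    [[0.226, 0.047, 0, 0.108, 1], [0.226, 0.047, 0, 0.108, 1], [0.226, 0.047, 0, 0.108, 1], [0.226, 0.047, 0, 0.108, 1], [0.226, 0.047, 0, 0.108, 1]],
  ],
)

```text
time_s: 1.85
tcp_pos: [0.4989, 0.0582, 0.2001]
tcp_rot: [180.0, -0.0, 95.2]
contact_force: [0.1, -0.3, -0.9]
width: 0.094
```

```bash
cat > mt.py <<'E'
from h import *
import sys
from mw import rect
c=cap('wrist',sys.argv[1]); P=cloud(c); s=ctrl.get_state(); print(s['time_s'],s['tcp_pos'],s['tcp_rot'])
rect(P,.036,.004,(.493,.104),.13,'tray')
hsv=cv2.cvtColor(c['frame'],cv2.COLOR_RGB2HSV)
m=cv2.inRange(hsv,(3,170,90),(20,255,255))
m&=((abs(P[...,2]-.022)<.006)*255).astype(np.uint8)
cs,_=cv2.findContours(m,cv2.RETR_EXTERNAL,cv2.CHAIN_APPROX_NONE)
for k in cs:
    if cv2.contourArea(k)>400:
        w=np.array([onplane(c,u,v,0.022) for u,v in k[:,0]])[:,:2].astype(np.float32); r=cv2.minAreaRect(w); print('floor',np.round(r[0],4),np.round(r[1],4),round(r[2],2))
# rim holes: tray-top mask holes
t=((abs(P[...,2]-.036)<.004)).astype(np.uint8)
cs,hi=cv2.findContours(t,cv2.RETR_CCOMP,cv2.CHAIN_APPROX_NONE)
for k,h in zip(cs,hi[0]):
    if h[3]>=0 and cv2.contourArea(k)>400:
        w=np.array([onplane(c,u,v,0.036) for u,v in k[:,0]])[:,:2].astype(np.float32); r=cv2.minAreaRect(w); print('rim',np.round(r[0],4),np.round(r[1],4),round(r[2],2))
E
python3 mt.py w2
```

```text
1.9 [0.49889627 0.060741   0.20010954] [ 1.79988115e+02 -5.36970228e-02  9.52522484e+01]
tray z 0.0344 [0.4936 0.1058] [0.1304 0.1908] 5.8 n 20536
floor [0.4674 0.0629] [0.0542 0.0967] 5.83
floor [0.5388 0.0783] [0.0191 0.1123] 5.81
floor [0.4485 0.1496] [0.0314 0.0529] 5.64
floor [0.5173 0.1689] [0.0419 0.0416] 5.63
rim [0.4679 0.0639] [0.0575 0.1002] 5.2
rim [0.5382 0.079 ] [0.0234 0.1158] 5.89
rim [0.4493 0.1496] [0.0352 0.0566] 5.93
rim [0.5169 0.1685] [0.0453 0.0452] 49.85
```

View pics/w2.png

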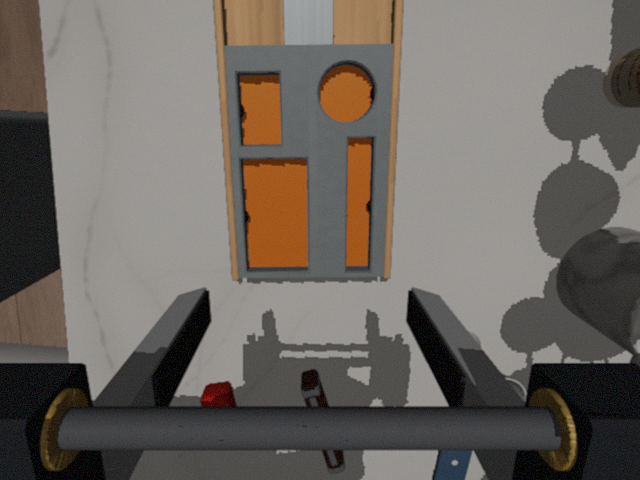

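```bash
python3 - <<'E'
from h import *
from g import rel
c=cap('wrist'); s=ctrl.get_state(); p=s['tcp_pos']; a=np.radians(s['tcp_rot'][2]); ty=np.array([np.sin(a),-np.cos(a),0]); tx=np.array([np.cos(a),np.sin(a),0])
for o in (0,.047,-.047): print(o,proj(c,p+o*ty), proj(c,p+o*ty+tx*.008), proj(c,p+o*ty-tx*.008))
R=c['R'];t=c['t']; C=-R.T@t-p; print('cam rel tool',C@tx,C@ty,C[2], 'axis',R[2]@tx,R[2]@ty,R[2][2],'right',R[0]@tx,R[0]@ty)
print(c['camera_matrix'])
P=cloud(c)
for v in (285,290,293,300,310):
  print(v,[(u,round(float(c['z_map'][v,u]),3)) for u in (195,203,208,212,220,405,410,415,425)])
E
python3 g.py 0.5315 -0.1564 0.1 111.4
```

```text
0 [312.33812995 311.40664036] [312.37260194 295.84049871] [312.30444058 326.61937854]
0.047 [411.07927432 311.39792146] [412.2611231  295.82560652] [409.92426768 326.61655798]
-0.047 [213.67307507 311.41535255] [212.56194817 295.85537929] [214.75898528 326.62219694]
cam rel tool 0.08386875079835829 -0.0016317977809995746 0.17781432314537632 axis -0.2786373986744631 -0.0015921258776242025 -0.9603950568360502 right -0.0007725998531633839 0.9999986739002663
[[407.69733445   0.         308.23988667]
 [  0.         407.69733445 246.30391079]
 [  0.           0.           1.        ]]
285 [(195, 0.407), (203, 0.407), (208, 0.406), (212, 0.406), (220, 0.406), (405, 0.405), (410, 0.406), (415, 0.406), (425, 0.407)]
290 [(195, 0.189), (203, 0.188), (208, 0.194), (212, 0.408), (220, 0.408), (405, 0.407), (410, 0.192), (415, 0.189), (425, 0.408)]
293 [(195, 0.185), (203, 0.189), (208, 0.19), (212, 0.409), (220, 0.409), (405, 0.409), (410, 0.189), (415, 0.186), (425, 0.186)]
300 [(195, 0.178), (203, 0.181), (208, 0.191), (212, 0.411), (220, 0.41), (405, 0.411), (410, 0.189), (415, 0.183), (425, 0.178)]
310 [(195, 0.172), (203, 0.181), (208, 0.192), (212, 0.415), (220, 0.413), (405, 0.413), (410, 0.189), (415, 0.18), (425, 0.169)]
t 1.95 pos [0.4991 0.0584 0.2   ] [ 1.80e+02 -2.00e-02  9.53e+01] F [-0.8  0.3  0.4] w 0.0938
[-0.2169  0.0124  0.1    -0.281 ]
```

The tray view shows the cutouts: foil (262,110), bottle (345,92), box (275,213) and corkscrew (358,203). The fingertips appear about 6 px above and 3 px left of where the calibration puts them. That gives a wrist camera bias of about (-1.7, +2.4) mm, which agrees with the top camera, so I'll correct for it.

```bash
python3 g.py 0.5332 -0.1588 0.1 111.4
```

```text
t 1.95 pos [0.4991 0.0584 0.2   ] [ 1.80e+02 -2.00e-02  9.53e+01] F [-0.8  0.3  0.4] w 0.0938
[-0.2195  0.0139  0.1    -0.281 ]
```

play_rows(
  rows=[
    [[-0.045, 0.003, 0.0, -0.06, 1], [-0.09, 0.006, 0.02, -0.12, 1], [-0.135, 0.009, 0.05, -0.18, 1], [-0.18, 0.012, 0.08, -0.24, 1], [-0.2195, 0.014, 0.1, -0.281, 0.7]],
  ],
)

```text
time_s: 2.45
tcp_pos: [0.532, -0.162, 0.0999]
tcp_rot: [-180.0, -0.0, 111.3]
contact_force: [1.2, -0.4, 0.4]
width: 0.0889
```

```bash
python3 - <<'E'
from h import *
c=cap('wrist','w3')
E
python3 g.py 0.5332 -0.1588 0.018 111.4
```

```text
t 2.5 pos [ 0.5309 -0.1669  0.0961] [-1.7977e+02 -1.1000e-01  1.1125e+02] F [-2.6 -4.4 -3.7] w 0.0851
[ 0.0067  0.0051  0.0781 -0.0026]
```

View pics/w3.png

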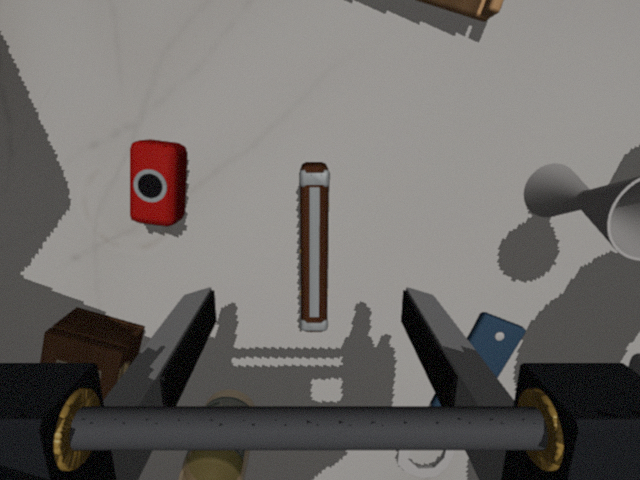

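play_rows(
  rows=[
    [[0, 0, 0.02, 0, 0.6], [0, 0, 0.05, 0, 0.6], [0, 0, 0.06, 0, 0.6], [0, 0, 0.06, 0, 0.6], [0, 0, 0.06, 0, 0.6]],
  ],
)

```text
time_s: 3.0
tcp_pos: [0.5331, -0.1596, 0.0423]
tcp_rot: [180.0, 0.0, 111.2]
contact_force: [-1.0, -0.3, 0.2]
width: 0.0561
```

```bash
python3 - <<'E'
from h import *
from mw import rect
c=cap('wrist','w4'); P=cloud(c); rect(P,.030,.006,(.533,-.158),.08,'key')
E
python3 g.py 0.5332 -0.1588 0.018 111.4
```

```text
key z 0.0302 [ 0.5318 -0.1566] [0.0182 0.1118] 21.2 n 7292
t 3.05 pos [ 0.5334 -0.1596  0.0426] [1.7992e+02 7.0000e-02 1.1124e+02] F [0.3 0.1 0.2] w 0.0569
[ 0.0008  0.0001  0.0246 -0.0027]
```

View pics/w4.png

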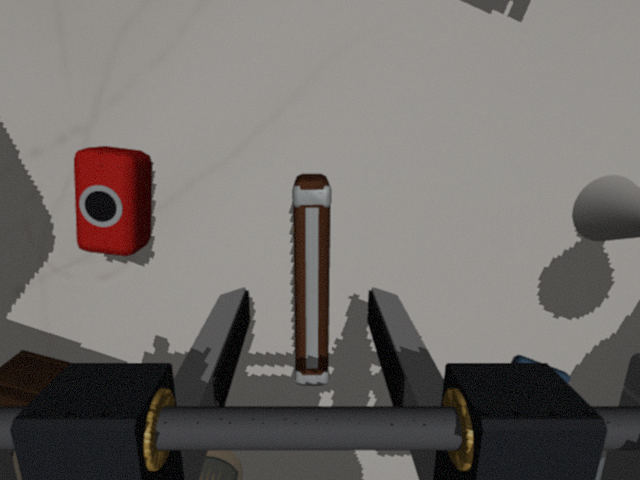

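play_rows(
  rows=[
    [[0.0005, 0, 0.015, 0, 0.5], [0.0005, 0, 0.0245, 0, 0.45], [0.0005, 0, 0.0245, 0, 0.2], [0.0005, 0, 0.0245, 0, 0], [0.0005, 0, 0.0245, 0, 0]],
  ],
  newtons=40,
)

```text
time_s: 3.55
tcp_pos: [0.5328, -0.1588, 0.017]
tcp_rot: [180.0, 0.0, 111.3]
contact_force: [-0.0, 0.5, -0.4]
width: 0.0218
```

play_rows(
  rows=[
    [[0, 0, 0, 0, 0], [0, 0, 0, 0, 0], [0, 0, 0, 0, 0], [0, 0, -0.02, 0, 0], [0, 0, -0.06, 0, 0]],
  ],
)

```text
time_s: 4.05
tcp_pos: [0.5308, -0.1581, 0.0748]
tcp_rot: [-179.7, -0.2, 111.2]
contact_force: [0.8, -0.1, -1.3]
width: 0.0177
```

```bash
python3 g.py 0.5399 0.0766 0.075 95.8
```

```text
t 4.05 pos [ 0.5308 -0.1581  0.0748] [-179.73   -0.23  111.25] F [ 0.8 -0.1 -1.3] w 0.0177
[ 2.155e-01  9.360e-02 -2.000e-04  2.696e-01]
```

play_rows(
  rows=[
    [[0.04, 0.018, -0.01, 0.05, 0], [0.09, 0.039, -0.01, 0.11, 0], [0.14, 0.061, -0.01, 0.18, 0], [0.19, 0.082, -0.01, 0.24, 0], [0.2155, 0.0936, -0.01, 0.27, 0]],
  ],
)

```text
time_s: 4.55
tcp_pos: [0.5411, 0.0784, 0.0867]
tcp_rot: [-180.0, -0.0, 95.7]
contact_force: [0.8, 0.2, -1.0]
width: 0.0176
```

play_rows(
  rows=[
    [[0, 0, 0, 0, 0], [0, 0, 0, 0, 0], [0, 0, 0, 0, 0], [0, 0, 0, 0, 0], [0, 0, 0, 0, 0]],
  ],
)

```text
time_s: 5.05
tcp_pos: [0.5417, 0.0751, 0.0867]
tcp_rot: [-180.0, 0.0, 95.7]
contact_force: [0.4, 0.4, -1.8]
width: 0.0174
```

```bash
python3 mt.py w5; python3 g.py 0.5399 0.0766 0.075 95.8
```

```text
5.1 [0.54175497 0.07524315 0.0867175 ] [-1.79997430e+02  3.56587495e-03  9.57204894e+01]
tray z 0.0345 [0.4934 0.1057] [0.1309 0.191 ] 5.8 n 38578
floor [0.4669 0.0627] [0.052 0.096] 5.75
floor [0.5333 0.1283] [0.0195 0.0117] 5.72
floor [0.4476 0.1498] [0.0287 0.0529] 5.75
floor [0.517  0.1689] [0.0424 0.043 ] 3.52
rim [0.4688 0.0646] [0.0563 0.0993] 5.77
rim [0.4503 0.1495] [0.0336 0.0555] 5.75
rim [0.5177 0.1685] [0.0447 0.0445] 43.27
t 5.1 pos [0.5418 0.0752 0.0867] [-180.      0.     95.72] F [ 0.1  1.7 -2.5] w 0.0175
[ 0.0015 -0.0017  0.0117 -0.0014]
```

View pics/w5.png

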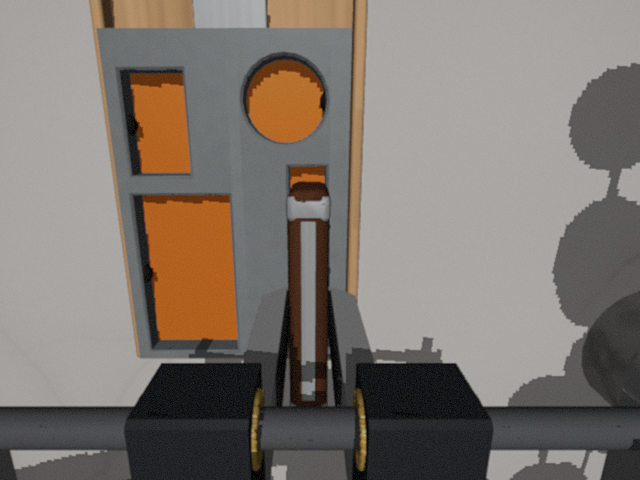

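```bash
python3 - <<'E'
from h import *
from mw import rect
c=cap('wrist'); P=cloud(c); rect(P,.099,.005,(.54,.077),.08,'keytop')
Q=P[165:182,295:325]; 
# slot edge columns at rim: dark walls / boundaries on row 172
f=c['frame']; print(f[175,280:335].sum(1)); print(f[160:185,305].sum(1))
for u,v in((288,170),(328,170),(308,165)): print(onplane(c,u,v,.0345))
E
```

```text
keytop z 0.1000 [0.5401 0.0804] [0.0408 0.1048] 17.3 n 9292
[341 339 335 336 338 316 271 242 231 137 171 153 165 156 169 173 183 158
 154 151 158 244 323 321 323 330 305 309 314 310 310 318 314 315 299 283
 249 246 210 244 237 218 233 236 189 171 231 268 302 328 350 346 339 340
 341]
[332 338 333 324 283 271 254 196 157 175 157 167 155 218 294 330 314 330
 320 318 291 228 140  84  75]
[0.522571  0.1327274 0.0345   ]
[0.54473686 0.1349535  0.0345    ]
[0.53338182 0.13656804 0.0345    ]
```

```bash
python3 - <<'E'
from h import *
c=cap('wrist'); P=cloud(c); m=(P[...,2]>.08); m[285:]=0; m[:150]=0; m[:,:270]=0;m[:,345:]=0
q=P[m]; a=np.radians(5.75); ex=np.array([np.cos(a),np.sin(a)]); ey=np.array([-np.sin(a),np.cos(a)])
X=q[:,:2]@ex; Y=q[:,:2]@ey; print('key x',np.percentile(X,[1,99]),'ymax',Y.max(),np.percentile(Y,99.5),len(q),np.percentile(q[:,2],[5,50,95]))
for lo in np.arange(Y.max()-.04,Y.max(),.008):
    k=(Y>lo)&(Y<lo+.008); print(round(lo,3),X[k].min(),X[k].max(),(X[k].min()+X[k].max())/2)
s=np.array([.5393,.0786]); print('slot',s@ex,s@ey, 'end',s@ey+.0575)
E
```

```text
key x [0.53580298 0.55347099] ymax 0.10253427464283359 0.10253427464283359 4236 [0.09596504 0.0999675  0.10131258]
0.063 0.535241337717699 0.5536774406828932 0.544459389200296
0.071 0.535370015698623 0.5538939662820259 0.5446319909903244
0.079 0.5399713911084505 0.5486485230576938 0.5443099570830722Traceback (most recent call last):
  File "<stdin>", line 6, in <module>
    return umr_minimum(a, axis, None, out, keepdims, initial, where)
ValueError: zero-size array to reduction operation minimum which has no identity
```

play_rows(
  rows=[
    [[0.0014, -0.0006, 0, 0, 0], [0.0014, -0.0006, 0.01, 0, 0], [0.0014, -0.0006, 0.02, 0, 0], [0.0014, -0.0006, 0.026, 0, 0], [0.0014, -0.0006, 0.026, 0, 0]],
  ],
)

```text
time_s: 5.7
tcp_pos: [0.5403, 0.0773, 0.0593]
tcp_rot: [-179.9, -0.0, 95.8]
contact_force: [0.4, 0.8, -1.5]
width: 0.0177
```

```bash
python3 - <<'E'
from h import *
c=cap('wrist','w6')
E
python3 g.py 0.5399 0.0766 0.04 95.8
```

```text
t 5.75 pos [0.5407 0.0774 0.0601] [-179.93   -0.     95.79] F [-0.2  0.1 -1.3] w 0.0176
[-0.0007 -0.0008  0.0201 -0.0002]
```

View pics/w6.png

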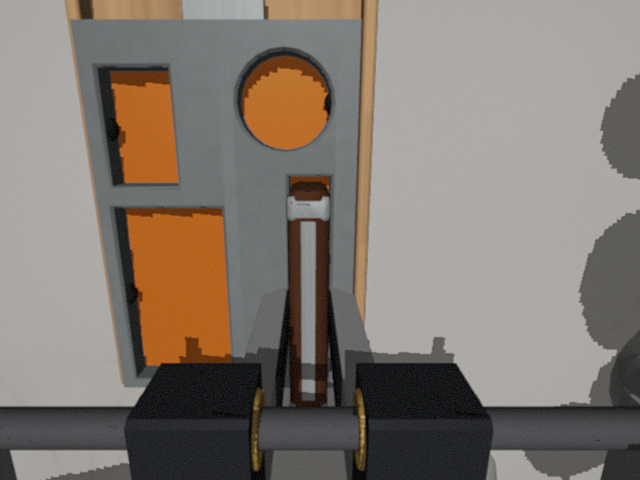

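play_rows(
  rows=[
    [[0, 0, 0.003, 0, 0], [0, 0, 0.005, 0, 0], [0, 0, 0.007, 0, 0], [0, 0, 0.009, 0, 0], [0, 0, 0.009, 0, 0]],
  ],
)

```text
time_s: 6.25
tcp_pos: [0.5408, 0.0774, 0.0515]
tcp_rot: [-180.0, -0.0, 95.8]
contact_force: [-0.1, 0.1, -0.3]
width: 0.0179
```

```bash
python3 g.py 0.5399 0.0766 0.04 95.8
```

```text
t 6.25 pos [0.5408 0.0774 0.0515] [-179.98   -0.     95.78] F [-0.1  0.1 -0.3] w 0.0179
[-0.0007 -0.001   0.0115 -0.0003]
```

play_rows(
  rows=[
    [[0, 0, 0.003, 0, 0], [0, 0, 0.006, 0, 0], [0, 0, 0.009, 0, 0], [0, 0, 0.0115, 0, 0], [0, 0, 0.0115, 0, 0]],
  ],
)

```text
time_s: 6.75
tcp_pos: [0.5403, 0.0773, 0.0395]
tcp_rot: [-179.9, -0.0, 95.8]
contact_force: [-4.1, -0.3, -3.0]
width: 0.0176
```

```bash
python3 g.py 0.5399 0.0766 0.04 95.8
```

```text
t 6.75 pos [0.5403 0.0773 0.0395] [-179.9    -0.     95.79] F [-4.1 -0.3 -3. ] w 0.0176
[-0.0007 -0.0005 -0.0005 -0.0003]
```

play_rows(
  rows=[
    [[0, 0, 0.001, 0, 0], [0, 0, 0.002, 0, 0], [0, 0, 0.002, 0, 0], [0, 0, 0.002, 0, 0.25], [0, 0, 0.001, 0, 0.4]],
  ],
)

```text
time_s: 7.25
tcp_pos: [0.5417, 0.0774, 0.0396]
tcp_rot: [179.9, 0.0, 95.8]
contact_force: [0.9, -0.2, 0.2]
width: 0.028
```

play_rows(
  rows=[
    [[0, 0, 0, 0, 0.35], [0, 0, -0.01, 0, 0.35], [0, 0, -0.03, 0, 0.35], [0, 0, -0.06, 0, 0.35], [0, 0, -0.08, 0, 0.35]],
  ],
)

```text
time_s: 7.75
tcp_pos: [0.5416, 0.0774, 0.1218]
tcp_rot: [179.9, 0.0, 95.8]
contact_force: [0.8, 0.4, -0.3]
width: 0.033
```

```bash
cat > chk.py <<'E'
from h import *
import sys
s=ctrl.get_state(); print(s['time_s'],np.round(s['tcp_pos'],4),np.round(s['contact_force'],1),s['width'])
for n in sys.argv[1:]:
    c=cap(n); P=cloud(c); 
    for nm,xy in (('key',(.5402,.0766)),('box',(.470,.0615)),('foil',(.4513,.1472)),('bot',(.5190,.166))):
        m=(np.hypot(P[...,0]-xy[0],P[...,1]-xy[1])<.006)
        print(n,nm,m.sum(),np.round(np.percentile(P[m][:,2],[10,50,90]),4) if m.any() else '')
    t=P[(abs(P[...,2]-.036)<.004)&(np.hypot(P[...,0]-.493,P[...,1]-.104)<.1)]; print('rim',np.median(t[:,2]))
E
python3 chk.py top wrist
```

```text
7.75 [0.5416 0.0774 0.1218] [ 0.8  0.4 -0.3] 0.0330076137251238
top key 33 [0.4266 0.4284 0.4307]
top box 29 [0.4777 0.4808 0.4925]
top foil 0 
top bot 0 
rim 0.035972091691937685
wrist key 255 [0.0513 0.0526 0.0535]
wrist box 208 [0.02   0.0209 0.0219]
wrist foil 264 [0.0201 0.021  0.0219]
wrist bot 274 [0.0199 0.0208 0.0218]
rim 0.034459271788499966
```

```bash
python3 g.py 0.4246 -0.155 0.06 104
```

```text
t 7.85 pos [0.5425 0.0775 0.1226] [1.7968e+02 1.0000e-02 9.5790e+01] F [ 0.3 -0.3  0.2] w 0.0328
[-0.2194 -0.1407  0.0626 -0.1433]
```

play_rows(
  rows=[
    [[-0.042, -0.027, 0, -0.03, 0.6], [-0.084, -0.054, 0.01, -0.07, 0.6], [-0.126, -0.081, 0.03, -0.1, 0.6], [-0.168, -0.108, 0.05, -0.13, 0.6], [-0.205, -0.131, 0.06, -0.143, 0.6]],
  ],
)

```text
time_s: 8.35
tcp_pos: [0.431, -0.1381, 0.0586]
tcp_rot: [-180.0, -0.0, 104.1]
contact_force: [1.1, -0.6, -0.0]
width: 0.0561
```

play_rows(
  rows=[
    [[-0.01, -0.007, 0, 0, 0.6], [-0.014, -0.01, 0, 0, 0.6], [-0.014, -0.01, 0, 0, 0.6], [-0.014, -0.01, 0, 0, 0.6], [-0.014, -0.01, 0, 0, 0.6]],
  ],
)

```text
time_s: 8.85
tcp_pos: [0.4269, -0.1521, 0.0602]
tcp_rot: [180.0, 0.0, 104.1]
contact_force: [-0.4, -0.0, -0.1]
width: 0.0563
```

```bash
python3 - <<'E'
from h import *
from mw import rect
c=cap('wrist','w7'); P=cloud(c); rect(P,.029,.006,(.423,-.153),.05,'foil')
E
python3 g.py 0.4246 -0.155 0.0175 104
```

```text
foil z 0.0281 [ 0.4224 -0.1516] [0.0298 0.0502] 14.2 n 4421
t 8.9 pos [ 0.4268 -0.1522  0.0601] [1.7998e+02 1.0000e-02 1.0407e+02] F [ 0.1 -0.4  0.4] w 0.0562
[-0.0021 -0.0028  0.0426  0.0012]
```

View pics/w7.png

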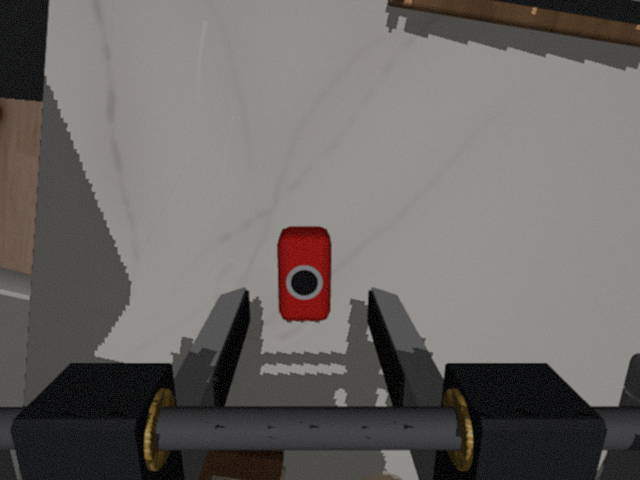

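play_rows(
  rows=[
    [[-0.001, -0.0025, 0.015, 0, 0.6], [-0.001, -0.0025, 0.035, 0, 0.6], [-0.001, -0.0025, 0.0425, 0, 0.6], [-0.001, -0.0025, 0.0425, 0, 0.3], [-0.001, -0.0025, 0.0425, 0, 0]],
  ],
)

```text
time_s: 9.4
tcp_pos: [0.4245, -0.1546, 0.018]
tcp_rot: [180.0, 0.0, 104.0]
contact_force: [0.4, -0.6, -0.3]
width: 0.0439
```

play_rows(
  rows=[
    [[0, 0, 0, 0, 0], [0, 0, 0, 0, 0], [0, 0, 0, 0, 0], [0, 0, -0.02, 0, 0], [0, 0, -0.06, 0, 0]],
  ],
)

```text
time_s: 9.9
tcp_pos: [0.4227, -0.1541, 0.0764]
tcp_rot: [-179.8, -0.2, 104.0]
contact_force: [0.4, 0.5, -0.8]
width: 0.0297
```

play_rows(
  rows=[
    [[0, 0, -0.02, 0, 0], [0, 0, -0.03, 0, 0], [0, 0, -0.03, 0, 0], [0, 0, -0.03, 0, 0], [0, 0, -0.03, 0, 0]],
  ],
)

```text
time_s: 10.4
tcp_pos: [0.4236, -0.1544, 0.1063]
tcp_rot: [-179.9, -0.1, 104.0]
contact_force: [0.3, -0.9, -0.7]
width: 0.0295
```

```bash
python3 g.py 0.4510 0.1472 0.11 95.8
```

```text
t 10.4 pos [ 0.4236 -0.1544  0.1063] [-1.7991e+02 -8.0000e-02  1.0398e+02] F [ 0.3 -0.9 -0.7] w 0.0295
[ 0.2861  0.0995 -0.0037  0.1427]
```

play_rows(
  rows=[
    [[0.045, 0.016, -0.004, 0.03, 0], [0.09, 0.031, -0.004, 0.06, 0], [0.135, 0.047, -0.004, 0.09, 0], [0.18, 0.063, -0.004, 0.12, 0], [0.225, 0.079, -0.004, 0.143, 0]],
  ],
)

```text
time_s: 10.9
tcp_pos: [0.4459, 0.0846, 0.1107]
tcp_rot: [-179.9, 0.0, 95.7]
contact_force: [0.3, 0.0, -0.2]
width: 0.0293
```

```bash
python3 g.py 0.4510 0.1474 0.11 95.8
```

```text
t 10.9 pos [0.4459 0.0846 0.1107] [-179.93    0.     95.71] F [ 0.3  0.  -0.2] w 0.0293
[ 0.0619  0.0113  0.0007 -0.0016]
```

play_rows(
  rows=[
    [[0.03, 0.006, 0.01, -0.001, 0], [0.058, 0.011, 0.025, -0.001, 0], [0.06, 0.0115, 0.025, -0.001, 0], [0.06, 0.0115, 0.025, -0.001, 0], [0.06, 0.0115, 0.025, -0.001, 0]],
  ],
)

```text
time_s: 11.4
tcp_pos: [0.4518, 0.1429, 0.0864]
tcp_rot: [-180.0, 0.0, 95.8]
contact_force: [-0.2, -0.1, -0.7]
width: 0.0294
```

```bash
python3 - <<'E'
from h import *
c=cap('wrist','w8')
E
python3 g.py 0.4510 0.1474 0.0395 95.8
```

```text
t 11.45 pos [0.452  0.1428 0.0867] [179.99   0.    95.78] F [-0.2  0.1 -0.9] w 0.0296
[ 0.0047 -0.0005  0.0472 -0.0003]
```

View pics/w8.png

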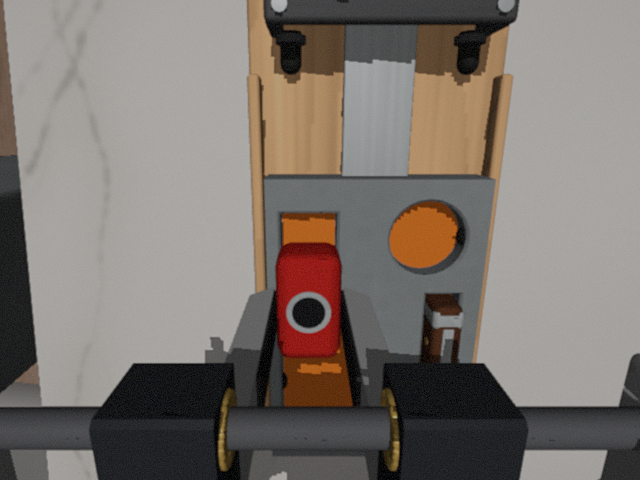

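```bash
cat > inhand.py <<'E'
from h import *
import sys
# foil in hand: red contour at top height vs rim edges
zt=float(sys.argv[1]); c=cap('wrist'); f=c['frame']; P=cloud(c)
hsv=cv2.cvtColor(f,cv2.COLOR_RGB2HSV)
m=cv2.inRange(hsv,(0,150,70),(4,255,255))|cv2.inRange(hsv,(174,150,70),(180,255,255)); m[380:]=0
m=cv2.morphologyEx(m,cv2.MORPH_CLOSE,np.ones((41,41)))
k=max(cv2.findContours(m,cv2.RETR_EXTERNAL,1)[0],key=cv2.contourArea)
q=P[(m>0)&(abs(P[...,2]-zt)<.006)]
a=np.radians(5.75); ex=np.array([np.cos(a),np.sin(a)]); ey=np.array([-np.sin(a),np.cos(a)])
q=q[:,:2]; X=q@ex;Y=q@ey
print('obj dock coords X',np.percentile(X,[.5,99.5]),np.mean(np.percentile(X,[.5,99.5])),'Y',np.percentile(Y,[.5,99.5]),np.mean(np.percentile(Y,[.5,99.5])))
cut=np.array([.4493,.1496]); print('cut(w2)',cut@ex,cut@ey)
for u,v in((280,211),(338,211),(309,211)): 
    w=onplane(c,u,v,.0345)[:2]; print('cutedge',w@ex,w@ey,'-> centre y',w@ey-.0275)
E
python3 inhand.py .0978
```

```text
obj dock coords X [0.44773518 0.47626368] 0.46199943189720033 Y [0.07568898 0.12471285] 0.10020091332123247
cut(w2) 0.4620274892673012 0.10383279424803053
cutedge 0.4457279639926896 0.13264066447440234 -> centre y 0.10514066447440235
cutedge 0.47894323581014114 0.132673368152754 -> centre y 0.105173368152754
cutedge 0.46233736252928337 0.1326570180490574 -> centre y 0.10515701804905742
```

play_rows(
  rows=[
    [[0.004, 0, 0, 0, 0], [0.004, 0, 0.01, 0, 0], [0.004, 0, 0.02, 0, 0], [0.004, 0, 0.029, 0, 0], [0.004, 0, 0.029, 0, 0]],
  ],
)

```text
time_s: 12.0
tcp_pos: [0.4506, 0.1473, 0.0559]
tcp_rot: [-179.8, 0.0, 95.8]
contact_force: [0.1, -0.2, -0.6]
width: 0.0297
```

```bash
python3 - <<'E'
from h import *
c=cap('wrist','w9')
E
python3 g.py 0.4510 0.1474 0.0395 95.8
```

```text
t 12.05 pos [0.451  0.1475 0.0567] [-1.799e+02  1.000e-02  9.584e+01] F [ 0.8 -0.1 -0.7] w 0.0299
[-0.0001  0.      0.0172  0.0007]
```

View pics/w9.png

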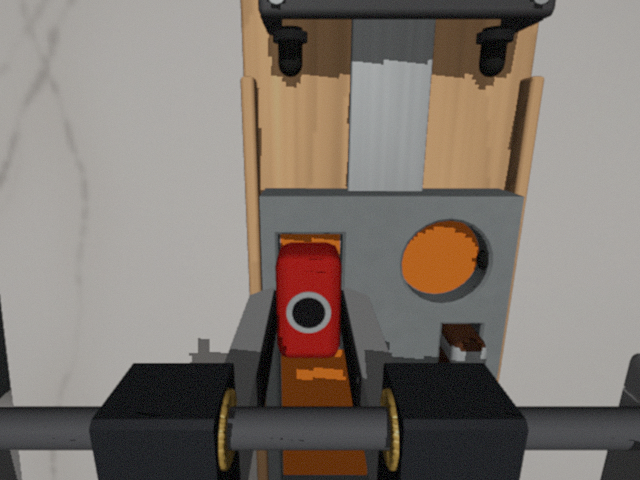

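```bash
sed -i 's/((280,211),(338,211),(309,211))/((278,234),(342,234),(310,234))/' inhand.py; python3 inhand.py .068; python3 g.py 0.4510 0.1474 0.0395 95.8
```

```text
obj dock coords X [0.44743852 0.47577804] 0.4616082761249828 Y [0.0802205  0.12920238] 0.10471144166614788
cut(w2) 0.4620274892673012 0.10383279424803053
cutedge 0.4460639153537652 0.13154429482050906 -> centre y 0.10404429482050906
cutedge 0.47844591510081547 0.13162665737878843 -> centre y 0.10412665737878843
cutedge 0.46225924300089366 0.1315854871071995 -> centre y 0.1040854871071995
t 12.1 pos [0.4513 0.1475 0.0572] [-1.7996e+02  1.0000e-02  9.5840e+01] F [ 0.3 -0.3 -0.7] w 0.0294
[-0.0001 -0.0003  0.0177  0.0007]
```

play_rows(
  rows=[
    [[-0.0005, 0.0004, 0.003, 0, 0], [-0.0005, 0.0004, 0.006, 0, 0], [-0.0005, 0.0004, 0.008, 0, 0], [-0.0005, 0.0004, 0.009, 0, 0], [-0.0005, 0.0004, 0.009, 0, 0]],
  ],
)

```text
time_s: 12.6
tcp_pos: [0.4522, 0.1472, 0.0487]
tcp_rot: [179.9, -0.0, 95.8]
contact_force: [1.4, 0.0, 1.4]
width: 0.0295
```

play_rows(
  rows=[
    [[0, 0, 0.003, 0, 0], [0, 0, 0.006, 0, 0], [0, 0, 0.008, 0, 0], [0, 0, 0.009, 0, 0], [0, 0, 0.0095, 0, 0]],
  ],
)

```text
time_s: 13.1
tcp_pos: [0.4522, 0.1472, 0.0399]
tcp_rot: [180.0, -0.0, 95.8]
contact_force: [-5.6, -1.7, 24.9]
width: 0.0297
```

```bash
python3 g.py 0.4510 0.1474 0.0395 95.8
```

```text
t 13.1 pos [0.4522 0.1472 0.0399] [ 1.7996e+02 -1.0000e-02  9.5840e+01] F [-5.6 -1.7 24.9] w 0.0297
[ 0.0003 -0.0011  0.0004  0.0007]
```

Bottomed with 25 N. Release, lift and check.

play_rows(
  rows=[
    [[0, 0, 0, 0, 0.3], [0, 0, -0.001, 0, 0.42], [0, 0, -0.001, 0, 0.45], [0, 0, -0.001, 0, 0.45], [0, 0, -0.03, 0, 0.45]],
  ],
)

```text
time_s: 13.6
tcp_pos: [0.4497, 0.1466, 0.0664]
tcp_rot: [-179.6, 0.1, 95.8]
contact_force: [0.7, 0.5, 0.6]
width: 0.0422
```

play_rows(
  rows=[
    [[-0.02, 0, -0.03, 0, 0.45], [-0.06, 0.02, -0.06, 0, 0.45], [-0.08, 0.02, -0.07, 0, 0.7], [-0.08, 0.02, -0.07, 0, 0.8], [-0.08, 0.02, -0.07, 0, 0.8]],
  ],
)

```text
time_s: 14.1
tcp_pos: [0.4795, 0.0696, 0.1384]
tcp_rot: [-179.9, -0.0, 95.8]
contact_force: [-0.4, 0.2, -0.1]
width: 0.0627
```

```bash
python3 chk.py wrist; python3 - <<'E'
from h import *
from mw import rect
c=cap('top','top2'); P=cloud(c); cap('wrist','w10')
rect(P,.039,.006,(.418,-.315),.08,'box'); rect(P,.128,.006,(.524,-.315),.03,'bottle')
E
```

```text
14.1 [0.4795 0.0696 0.1384] [-0.4  0.2 -0.1] 0.06269272362047616
wrist key 222 [0.0513 0.0524 0.0533]
wrist box 189 [0.0201 0.0209 0.0217]
wrist foil 300 [0.0503 0.0511 0.052 ]
wrist bot 254 [0.0198 0.0207 0.0217]
rim 0.03435060158031921
box z 0.0390 [ 0.4179 -0.3153] [0.0551 0.0971] 4.9 n 807
bottle z 0.1300 [ 0.5237 -0.3146] [0.0112 0.0122] 6.4 n 25
```

View pics/w10.png

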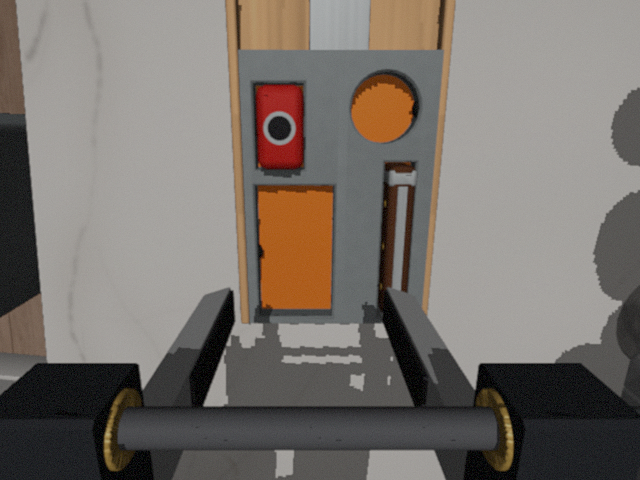

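```bash
python3 g.py 0.523 -0.345 0.19 92
```

```text
t 14.25 pos [0.4793 0.0703 0.1381] [-1.799e+02 -1.000e-02  9.590e+01] F [-0.   0.3 -0.4] w 0.0735
[-0.4176  0.0008 -0.0519  0.0681]
```

play_rows(
  rows=[
    [[-0.045, 0, -0.02, 0.015, 0.8], [-0.09, 0, -0.04, 0.03, 0.8], [-0.135, 0, -0.052, 0.045, 0.8], [-0.18, 0, -0.052, 0.06, 0.8], [-0.225, 0, -0.052, 0.068, 0.8]],
  ],
)

```text
time_s: 14.75
tcp_pos: [0.5028, -0.1552, 0.1908]
tcp_rot: [-180.0, -0.0, 92.0]
contact_force: [-0.2, 0.7, 0.0]
width: 0.0749
```

play_rows(
  rows=[
    [[-0.045, 0, 0, 0, 0.8], [-0.09, 0, 0, 0, 0.8], [-0.135, 0, 0, 0, 0.8], [-0.175, 0, 0, 0, 0.8], [-0.19, 0, 0, 0, 0.8]],
  ],
)

```text
time_s: 15.25
tcp_pos: [0.5089, -0.3462, 0.1897]
tcp_rot: [-179.9, -0.0, 91.9]
contact_force: [-0.6, -0.0, -0.2]
width: 0.075
```

play_rows(
  rows=[
    [[0, 0, 0, 0, 0.8], [0, 0, 0, 0, 0.8], [0, 0, 0, 0, 0.8], [0, 0, 0, 0, 0.8], [0, 0, 0, 0, 0.8]],
  ],
)

```text
time_s: 15.75
tcp_pos: [0.5095, -0.3433, 0.1913]
tcp_rot: [180.0, 0.0, 92.0]
contact_force: [-0.5, -1.0, 0.5]
width: 0.0754
```

```bash
python3 - <<'E'
from h import *
from mw import rect
c=cap('wrist','w11'); P=cloud(c); rect(P,.128,.01,(.523,-.315),.04,'bulb');rect(P,.039,.006,(.417,-.315),.08,'box')
for u,v in ((0,0),): pass
E
python3 g.py 0.523 -0.315 0.14 92
```

```text
bulb z 0.1291 [ 0.5214 -0.3135] [0.0123 0.0122] 5.0 n 375
box z 0.0379 [ 0.4145 -0.3143] [0.0541 0.0963] 3.8 n 7616
t 15.8 pos [ 0.5095 -0.3435  0.1913] [1.7999e+02 1.0000e-02 9.1990e+01] F [-0.4 -0.3  0.9] w 0.0753
[ 0.028   0.0145  0.0513 -0.0001]
```

View pics/w11.png

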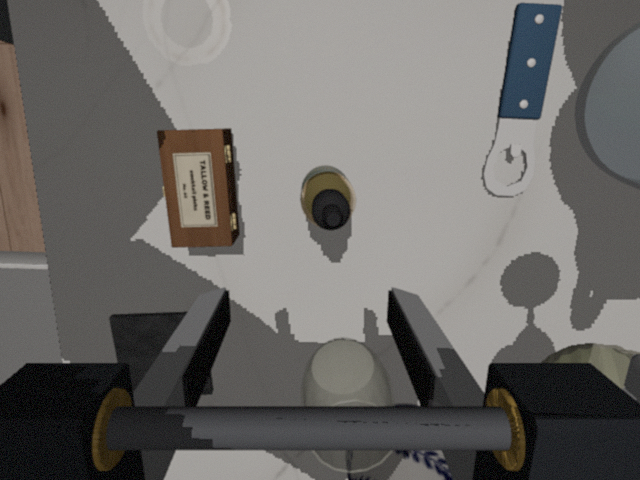

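```bash
python3 - <<'E'
from h import *
c=cap('wrist'); P=cloud(c)
for u,v in ((150,20),(187,20),(228,20),(187,60)): print(P[v,u],c['frame'][v,u])
E
python3 g.py 0.5231 -0.316 0.19 92
```

```text
[ 0.37236116 -0.18230392 -0.00208984] [172 169 164]
[ 4.03061221e-01 -1.81660406e-01 -2.50191985e-04] [160 157 154]
[ 0.43601967 -0.18012429 -0.00199792] [179 176 171]
[ 0.40139176 -0.21147561 -0.00105943] [167 163 158]
t 15.85 pos [ 0.5094 -0.3437  0.1912] [1.7999e+02 1.0000e-02 9.1980e+01] F [-0.4 -0.  -0.3] w 0.0753
[ 0.0272  0.0146  0.0012 -0.0004]
```

View pics/top2.png

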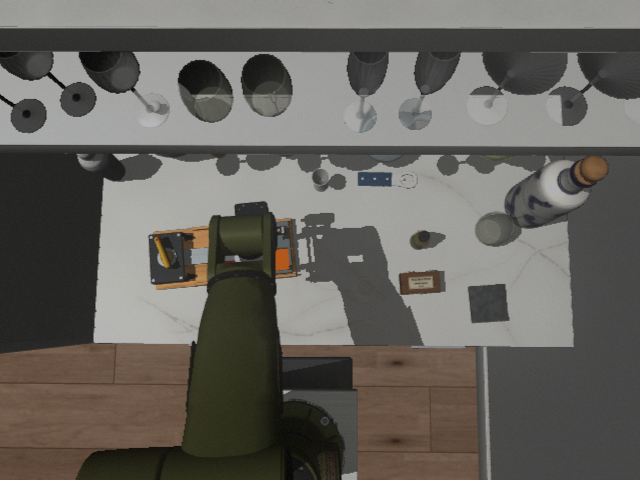

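The pale ring at (187,20) is flat on the worktop, so it's not an object. The box hinges are on its +x side and the bottle bulb is at (331,210). Now grasping the bottle.

play_rows(
  rows=[
    [[0.014, 0.007, 0, 0, 0.8], [0.027, 0.0146, 0, 0, 0.8], [0.027, 0.0146, 0.02, 0, 0.8], [0.027, 0.0146, 0.05, 0, 0.8], [0.027, 0.0146, 0.08, 0, 0.8]],
  ],
)

```text
time_s: 16.35
tcp_pos: [0.5237, -0.3153, 0.1104]
tcp_rot: [179.9, 0.0, 92.0]
contact_force: [-1.3, 0.3, -0.5]
width: 0.075
```

```bash
python3 - <<'E'
from h import *
cap('wrist','w12')
E
python3 g.py 0.5231 -0.316 0.042 92
```

```text
t 16.4 pos [ 0.5218 -0.3141  0.1049] [-179.71   -0.22   92.  ] F [-1.1  0.2 -5.9] w 0.0749
[-0.0019  0.0012  0.0629  0.    ]
```

View pics/w12.png

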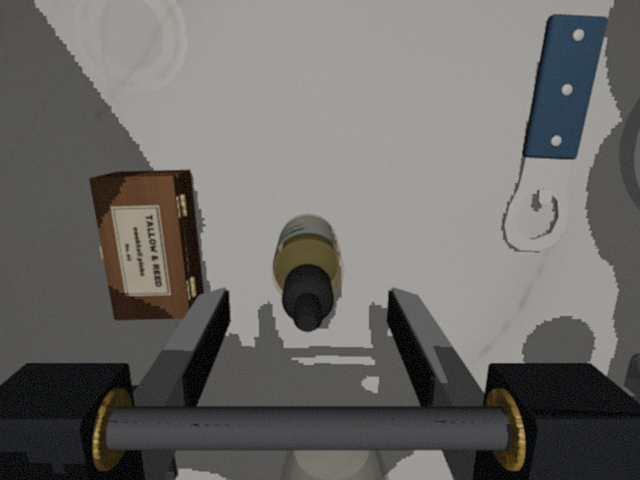

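play_rows(
  rows=[
    [[0, 0, 0.02, 0, 0.8], [0, 0, 0.045, 0, 0.8], [0, 0, 0.06, 0, 0.8], [0, 0, 0.066, 0, 0.6], [0, 0, 0.066, 0, 0.4]],
  ],
)

```text
time_s: 16.9
tcp_pos: [0.5231, -0.3163, 0.045]
tcp_rot: [-180.0, -0.0, 92.0]
contact_force: [-0.0, -0.2, 0.2]
width: 0.0627
```

play_rows(
  rows=[
    [[0, 0, 0, 0, 0.2], [0, 0, 0, 0, 0], [0, 0, 0, 0, 0], [0, 0, 0, 0, 0], [0, 0, 0, 0, 0]],
  ],
)

```text
time_s: 17.4
tcp_pos: [0.5234, -0.3169, 0.0459]
tcp_rot: [179.9, 0.0, 91.9]
contact_force: [0.4, 1.0, 5.8]
width: 0.0414
```

```bash
python3 g.py 0.5231 -0.316 0.042 92
```

```text
t 17.4 pos [ 0.5234 -0.3169  0.0459] [1.7993e+02 5.0000e-02 9.1950e+01] F [0.4 1.  5.8] w 0.0414
[ 0.0009 -0.0002  0.0039 -0.0009]
```

play_rows(
  rows=[
    [[0, 0, -0.02, 0, 0], [0, 0, -0.05, 0, 0], [0.02, 0, -0.08, 0, 0], [0.06, 0, -0.09, 0, 0], [0.1, 0, -0.09, 0, 0]],
  ],
)

```text
time_s: 17.9
tcp_pos: [0.5198, -0.2162, 0.1367]
tcp_rot: [179.9, 0.1, 91.9]
contact_force: [1.8, -0.2, -1.5]
width: 0.0414
```

play_rows(
  rows=[
    [[0.045, 0, 0, -0.01, 0], [0.09, 0, 0, -0.03, 0], [0.135, 0, 0, -0.05, 0], [0.18, 0, 0, -0.067, 0], [0.22, 0, 0, -0.067, 0]],
  ],
)

```text
time_s: 18.4
tcp_pos: [0.5115, 0.0051, 0.1351]
tcp_rot: [-180.0, -0.0, 95.8]
contact_force: [0.2, -0.2, -0.4]
width: 0.0417
```

```bash
python3 g.py 0.519 0.1665 0.12 95.8
```

```text
t 18.4 pos [0.5115 0.0051 0.1351] [-179.99   -0.     95.84] F [ 0.2 -0.2 -0.4] w 0.0417
[0.1598 0.0239 0.0151 0.0007]
```

play_rows(
  rows=[
    [[0.045, 0.007, 0, 0, 0], [0.09, 0.014, 0, 0, 0], [0.13, 0.021, 0.005, 0, 0], [0.157, 0.0235, 0.015, 0, 0], [0.157, 0.0235, 0.015, 0, 0]],
  ],
)

```text
time_s: 18.9
tcp_pos: [0.5186, 0.1644, 0.1187]
tcp_rot: [-179.9, -0.0, 96.0]
contact_force: [0.2, -0.9, -1.3]
width: 0.0415
```

play_rows(
  rows=[
    [[0, 0, 0, 0, 0], [0, 0, 0, 0, 0], [0, 0, 0, 0, 0], [0, 0, 0, 0, 0], [0, 0, 0, 0, 0]],
  ],
)

```text
time_s: 19.4
tcp_pos: [0.5197, 0.1613, 0.1202]
tcp_rot: [180.0, -0.0, 95.7]
contact_force: [0.1, -0.0, -1.7]
width: 0.0412
```

```bash
python3 - <<'E'
from h import *
cap('wrist','w13')
E
python3 g.py 0.519 0.1665 0.0665 95.8
```

```text
t 19.45 pos [0.5197 0.1614 0.1202] [179.99  -0.    95.75] F [ 0.1 -0.4 -0.7] w 0.0412
[ 0.0052 -0.0002  0.0537 -0.0009]
```

View pics/w13.png

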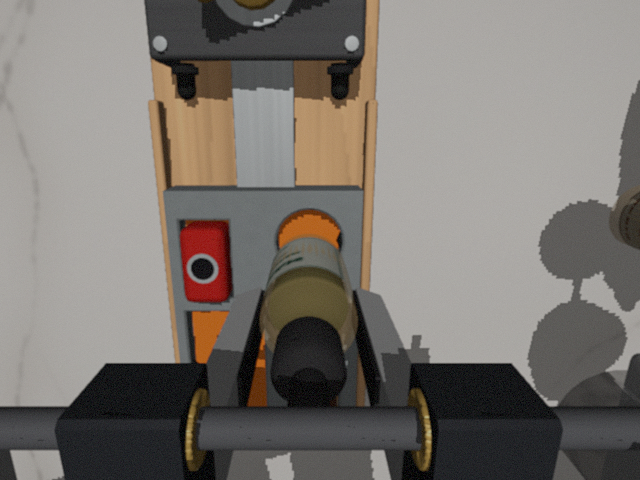

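play_rows(
  rows=[
    [[0.0047, 0, 0, 0, 0], [0.0047, 0, 0.012, 0, 0], [0.0047, 0, 0.026, 0, 0], [0.0047, 0, 0.036, 0, 0], [0.0047, 0, 0.036, 0, 0]],
  ],
)

```text
time_s: 19.95
tcp_pos: [0.5184, 0.1661, 0.0819]
tcp_rot: [-179.8, 0.0, 95.8]
contact_force: [0.2, -0.3, -1.6]
width: 0.0411
```

```bash
python3 - <<'E'
from h import *
cap('wrist','w14')
E
python3 g.py 0.519 0.1665 0.0665 95.8
```

```text
t 20.0 pos [0.5188 0.1662 0.083 ] [-1.799e+02  1.000e-02  9.578e+01] F [ 0.3  0.5 -1. ] w 0.0411
[ 0.0002  0.0003  0.0165 -0.0003]
```

View pics/w14.png

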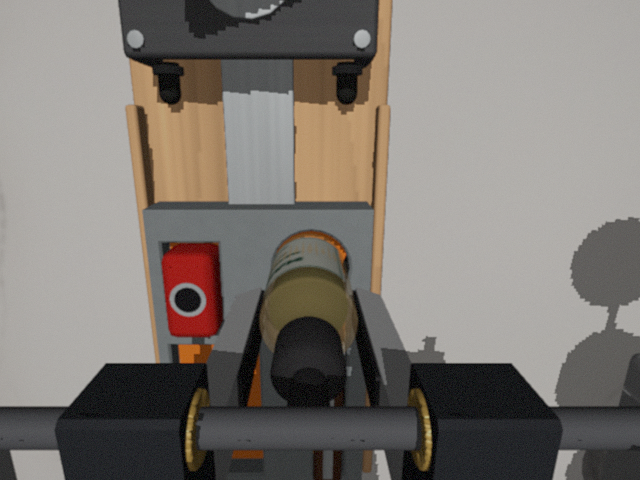

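play_rows(
  rows=[
    [[0, 0.0004, 0.002, 0, 0], [0, 0.0004, 0.004, 0, 0], [0, 0.0004, 0.006, 0, 0], [0, 0.0004, 0.007, 0, 0], [0, 0.0004, 0.007, 0, 0]],
  ],
)

```text
time_s: 20.5
tcp_pos: [0.5195, 0.1664, 0.077]
tcp_rot: [-180.0, -0.0, 95.8]
contact_force: [-0.3, -0.2, -0.3]
width: 0.0415
```

play_rows(
  rows=[
    [[0, 0, 0.003, 0, 0], [0, 0, 0.006, 0, 0], [0, 0, 0.008, 0, 0], [0, 0, 0.009, 0, 0], [0, 0, 0.0095, 0, 0]],
  ],
)

```text
time_s: 21.0
tcp_pos: [0.5193, 0.1664, 0.0678]
tcp_rot: [-180.0, 0.0, 95.8]
contact_force: [-6.6, -0.8, 10.8]
width: 0.0413
```

```bash
python3 g.py 0.519 0.1665 0.0665 95.8
```

```text
t 21.0 pos [0.5193 0.1664 0.0678] [-1.7996e+02  1.0000e-02  9.5790e+01] F [-6.6 -0.8 10.8] w 0.0413
[ 0.0001 -0.0003  0.0013 -0.0001]
```

play_rows(
  rows=[
    [[0, 0, 0.001, 0, 0], [0, 0, 0.002, 0, 0], [0, 0, 0.003, 0, 0], [0, 0, 0.003, 0, 0], [0, 0, 0.003, 0, 0]],
  ],
)

```text
time_s: 21.5
tcp_pos: [0.5195, 0.1667, 0.0675]
tcp_rot: [180.0, -0.0, 95.8]
contact_force: [-19.4, -3.0, 37.1]
width: 0.0414
```

```bash
python3 g.py 0.519 0.1665 0.0665 95.8
```

```text
t 21.5 pos [0.5195 0.1667 0.0675] [ 1.7997e+02 -3.0000e-02  9.5800e+01] F [-19.4  -3.   37.1] w 0.0414
[-0.0002 -0.0005  0.001  -0.0001]
```

play_rows(
  rows=[
    [[0, 0, -0.002, 0, 0], [0, 0, -0.0025, 0, 0], [0, 0, -0.003, 0, 0.45], [0, 0, -0.003, 0, 0.6], [0, 0, -0.003, 0, 0.65]],
  ],
)

```text
time_s: 22.0
tcp_pos: [0.5198, 0.1665, 0.0674]
tcp_rot: [180.0, -0.0, 95.8]
contact_force: [0.5, 0.1, 0.3]
width: 0.055
```

play_rows(
  rows=[
    [[0, 0, 0, 0, 0.65], [0, 0, -0.02, 0, 0.65], [0, 0, -0.06, 0, 0.65], [0, 0, -0.1, 0, 0.65], [0, 0, -0.11, 0, 0.65]],
  ],
)

```text
time_s: 22.5
tcp_pos: [0.521, 0.1668, 0.1818]
tcp_rot: [179.6, -0.1, 95.8]
contact_force: [0.3, 0.3, -0.8]
width: 0.061
```

play_rows(
  rows=[
    [[-0.04, 0, 0, 0, 0.8], [-0.08, 0.01, 0, 0, 0.8], [-0.1, 0.02, 0, 0, 0.8], [-0.1, 0.02, 0, 0, 0.8], [-0.1, 0.02, 0, 0, 0.8]],
  ],
)

```text
time_s: 23.0
tcp_pos: [0.5492, 0.0691, 0.1768]
tcp_rot: [-179.9, -0.0, 95.7]
contact_force: [-1.0, 1.0, -0.2]
width: 0.0754
```

```bash
python3 chk.py wrist; python3 - <<'E'
from h import *
from mw import rect
c=cap('wrist','w15'); P=cloud(c); 
q=P[(np.hypot(P[...,0]-.517,P[...,1]-.168)<.02)&(P[...,2]>.1)]; print('bottle top',np.percentile(q[:,2],[50,95,99]),np.median(q,0))
rect(P,.15,.008,(.517,.168),.03,'bulb')
c=cap('top'); P=cloud(c); rect(P,.039,.006,(.418,-.315),.08,'box')
E
```

```text
23.0 [0.5492 0.0691 0.1768] [-1.   1.  -0.2] 0.07543340603508299
wrist key 190 [0.0513 0.0525 0.0534]
wrist box 155 [0.0201 0.021  0.022 ]
wrist foil 232 [0.0503 0.0512 0.0522]
wrist bot 620 [0.1311 0.1488 0.1527]
rim 0.03449360099761009
bottle top [0.13113326 0.15267876 0.15345529] [0.51797816 0.16799935 0.13113326]
bulb z 0.1512 [0.5163 0.1692] [0.0124 0.0125] 4.7 n 639
box z 0.0389 [ 0.4179 -0.3158] [0.0549 0.0969] 4.7 n 802
```

View pics/w15.png

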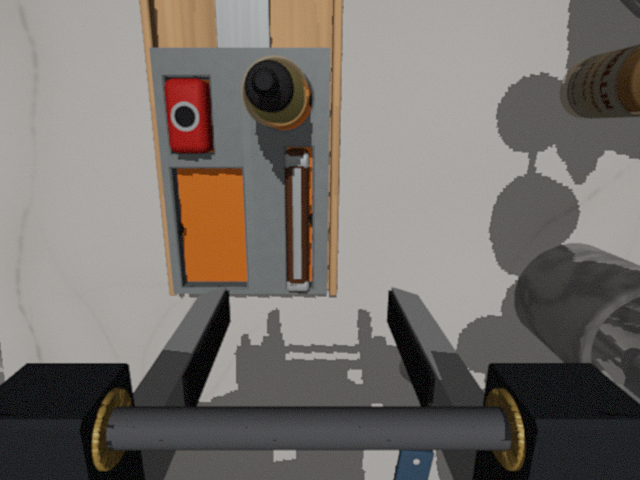

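```bash
python3 g.py 0.417 -0.325 0.12 94.5
```

```text
t 23.15 pos [0.5491 0.0699 0.1773] [-1.7998e+02 -1.0000e-02  9.5850e+01] F [ 0.  -0.3 -0.1] w 0.0749
[-0.3794 -0.1717  0.0573  0.0236]
```

play_rows(
  rows=[
    [[-0.04, -0.018, 0, 0.005, 0.85], [-0.08, -0.036, 0, 0.01, 0.85], [-0.12, -0.054, 0, 0.015, 0.85], [-0.16, -0.072, 0, 0.02, 0.85], [-0.2, -0.09, 0, 0.0236, 0.85]],
  ],
)

```text
time_s: 23.65
tcp_pos: [0.4794, -0.1397, 0.1776]
tcp_rot: [180.0, 0.0, 94.5]
contact_force: [0.8, -0.5, -0.8]
width: 0.0795
```

play_rows(
  rows=[
    [[-0.04, -0.018, 0.01, 0, 0.85], [-0.08, -0.036, 0.03, 0, 0.85], [-0.12, -0.054, 0.05, 0, 0.85], [-0.16, -0.072, 0.057, 0, 0.85], [-0.173, -0.08, 0.057, 0, 0.85]],
  ],
)

```text
time_s: 24.15
tcp_pos: [0.4124, -0.3195, 0.1193]
tcp_rot: [-179.9, -0.1, 94.4]
contact_force: [0.5, -0.1, -0.6]
width: 0.0798
```

play_rows(
  rows=[
    [[0, 0, 0, 0, 0.85], [0, 0, 0, 0, 0.85], [0, 0, 0, 0, 0.85], [0, 0, 0, 0, 0.85], [0, 0, 0, 0, 0.85]],
  ],
)

```text
time_s: 24.65
tcp_pos: [0.4142, -0.3171, 0.1207]
tcp_rot: [180.0, 0.0, 94.5]
contact_force: [0.4, -0.3, -0.6]
width: 0.08
```

```bash
python3 - <<'E'
from h import *
from mw import rect
c=cap('wrist','w16'); P=cloud(c); rect(P,.039,.006,(.417,-.315),.08,'box')
E
python3 g.py 0.417 -0.316 0.06 94.5
```

```text
box z 0.0377 [ 0.414  -0.3142] [0.0548 0.0964] 3.7 n 10758
t 24.7 pos [ 0.4141 -0.3172  0.1207] [1.7999e+02 1.0000e-02 9.4490e+01] F [-0.3  0.   0.6] w 0.0798
[ 0.001   0.0029  0.0607 -0.0002]
```

View pics/w16.png

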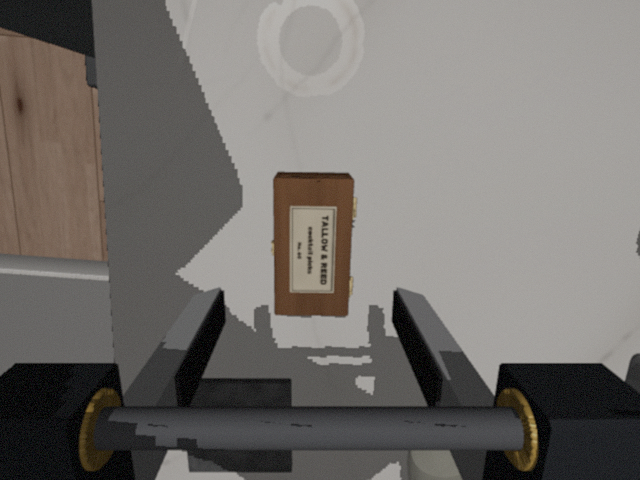

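play_rows(
  rows=[
    [[0.0006, 0.0015, 0.03, 0.005, 0.85], [0.0006, 0.0015, 0.06, 0.005, 0.85], [0.0006, 0.0015, 0.085, 0.005, 0.85], [0.0006, 0.0015, 0.1, 0.005, 0.85], [0.0006, 0.0015, 0.1015, 0.005, 0.75]],
  ],
)

```text
time_s: 25.2
tcp_pos: [0.4145, -0.3162, 0.0173]
tcp_rot: [-179.9, -0.1, 94.2]
contact_force: [1.2, -0.0, 0.7]
width: 0.0748
```

play_rows(
  rows=[
    [[0, 0, 0, 0, 0.6], [0, 0, 0, 0, 0.4], [0, 0, 0, 0, 0], [0, 0, 0, 0, 0], [0, 0, 0, 0, 0]],
  ],
)

```text
time_s: 25.7
tcp_pos: [0.4157, -0.3174, 0.02]
tcp_rot: [179.9, 0.1, 94.1]
contact_force: [0.6, 1.2, 6.5]
width: 0.0517
```

play_rows(
  rows=[
    [[0, 0, 0, 0, 0], [0, 0, -0.02, 0, 0], [0, 0, -0.05, 0, 0], [0, 0, -0.08, 0, 0], [0, 0, -0.08, 0, 0]],
  ],
)

```text
time_s: 26.2
tcp_pos: [0.4165, -0.3182, 0.1028]
tcp_rot: [179.8, 0.3, 94.1]
contact_force: [0.5, -0.2, -1.4]
width: 0.0515
```

```bash
python3 - <<'E'
from h import *
cap('wrist','w17')
E
python3 g.py 0.4697 0.0617 0.11 95.8
```

```text
t 26.25 pos [ 0.4158 -0.3175  0.1006] [1.7987e+02 1.4000e-01 9.4150e+01] F [-0.3  0.2 -2.1] w 0.0519
[ 0.3744  0.0812 -0.0094 -0.0288]
```

View pics/w17.png

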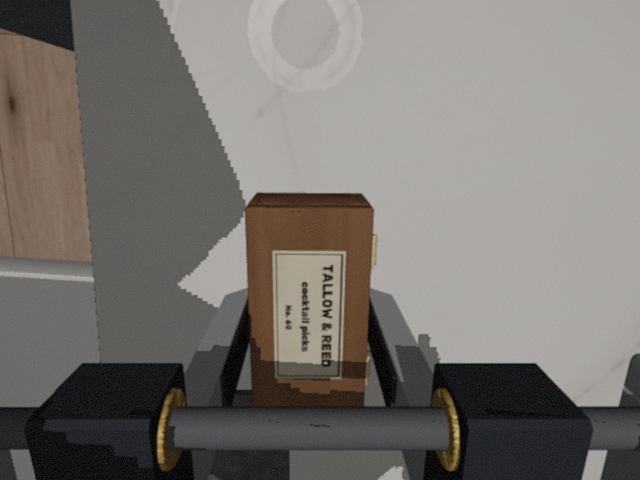

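play_rows(
  rows=[
    [[0.04, 0.009, -0.01, -0.005, 0], [0.085, 0.018, -0.015, -0.01, 0], [0.13, 0.028, -0.015, -0.015, 0], [0.175, 0.038, -0.015, -0.02, 0], [0.22, 0.048, -0.015, -0.0288, 0]],
  ],
)

```text
time_s: 26.75
tcp_pos: [0.4465, -0.0923, 0.113]
tcp_rot: [-179.9, -0.0, 95.8]
contact_force: [1.0, -0.3, -1.5]
width: 0.0518
```

play_rows(
  rows=[
    [[0.04, 0.009, 0, 0, 0], [0.085, 0.018, 0, 0, 0], [0.12, 0.027, 0, 0, 0], [0.145, 0.033, 0, 0, 0], [0.15, 0.034, 0, 0, 0]],
  ],
)

```text
time_s: 27.25
tcp_pos: [0.4653, 0.0606, 0.1128]
tcp_rot: [-179.9, -0.0, 96.0]
contact_force: [-0.6, -0.2, -2.2]
width: 0.052
```

play_rows(
  rows=[
    [[0, 0, 0.01, 0, 0], [0, 0, 0.02, 0, 0], [0, 0, 0.02, 0, 0], [0, 0, 0.02, 0, 0], [0, 0, 0.02, 0, 0]],
  ],
)

```text
time_s: 27.75
tcp_pos: [0.466, 0.058, 0.0941]
tcp_rot: [180.0, 0.0, 95.7]
contact_force: [-0.8, -1.0, -1.3]
width: 0.0517
```

```bash
python3 - <<'E'
from h import *
cap('wrist','w18')
E
python3 g.py 0.4697 0.0617 0.042 95.8
```

```text
t 27.8 pos [0.466  0.0581 0.0942] [179.97   0.    95.76] F [ 0.6 -0.7 -0.6] w 0.0515
[ 0.0032  0.004   0.0522 -0.0007]
```

View pics/w18.png

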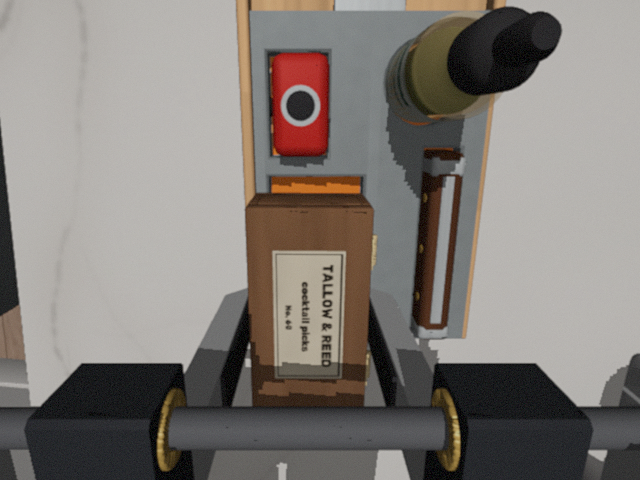

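```bash
cat > bx.py <<'E'
from h import *
import sys
# args: row/cols of box top front edge, z ; row/cols of cut far edge
rb,b0,b1,zb,rc,c0,c1=map(float,sys.argv[1:8])
c=cap('wrist'); P=cloud(c); print('z at box top',np.median(P[230:240,280:340,2]))
a=np.radians(5.75); ex=np.array([np.cos(a),np.sin(a)]); ey=np.array([-np.sin(a),np.cos(a)])
D=lambda u,v,z:(lambda w:(w@ex,w@ey))(onplane(c,u,v,z)[:2])
B=[D(b0,rb,zb),D(b1,rb,zb)];C=[D(c0,rc,.0345),D(c1,rc,.0345)]
bx=(B[0][0]+B[1][0])/2;by=(B[0][1]+B[1][1])/2-.048; cx=(C[0][0]+C[1][0])/2;cy=(C[0][1]+C[1][1])/2-.0495
print('box',bx,by,'w',B[1][0]-B[0][0],'cut',cx,cy,'w',C[1][0]-C[0][0],'shift tool x %.4f y %.4f'%(cy-by,cx-bx))
w=np.array([.4679,.0639]);print('cut w2',w@ex,w@ey)
E
python3 bx.py 207 247 373 .112 177 268 365; python3 - <<'E'
import cv2
im=cv2.imread('pics/w18.png'); cv2.imwrite('pics/w18c.png',cv2.resize(im[140:260,220:400],None,fx=4,fy=4,interpolation=cv2.INTER_NEAREST))
E
```

```text
z at box top 0.11187914456564771
box 0.46820898048294357 0.0146252022416926 w 0.05006019332307515 cut 0.47219273911300885 0.01600647897938688 w 0.056048365552974155 shift tool x 0.0014 y 0.0040
cut w2 0.47194778682661326 0.016700494287942763
```

View pics/w18c.png

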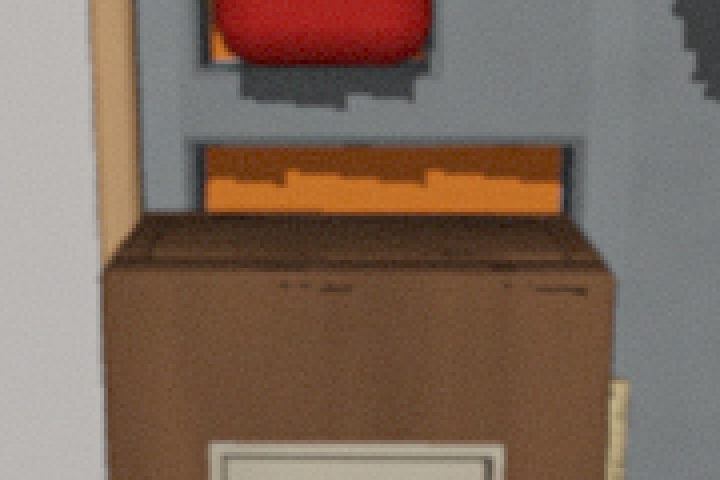

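play_rows(
  rows=[
    [[0.0018, 0.004, 0, 0, 0], [0.0018, 0.004, 0.01, 0, 0], [0.0018, 0.004, 0.02, 0, 0], [0.0018, 0.004, 0.031, 0, 0], [0.0018, 0.004, 0.031, 0, 0]],
  ],
)

```text
time_s: 28.35
tcp_pos: [0.4686, 0.0607, 0.0611]
tcp_rot: [-179.8, -0.0, 95.8]
contact_force: [0.5, 0.7, -0.8]
width: 0.0519
```

```bash
python3 - <<'E'
from h import *
c=cap('wrist','w19')
im=c['frame'][140:290,200:400,::-1]; cv2.imwrite('pics/w19c.png',cv2.resize(im,None,fx=4,fy=4,interpolation=cv2.INTER_NEAREST))
E
python3 g.py 0.4697 0.0617 0.0415 95.8
```

```text
t 28.4 pos [0.469  0.0607 0.062 ] [-1.7988e+02 -1.0000e-02  9.5800e+01] F [ 1.2  0.2 -0.7] w 0.0518
[0.0009 0.0008 0.0205 0.    ]
```

View pics/w19c.png

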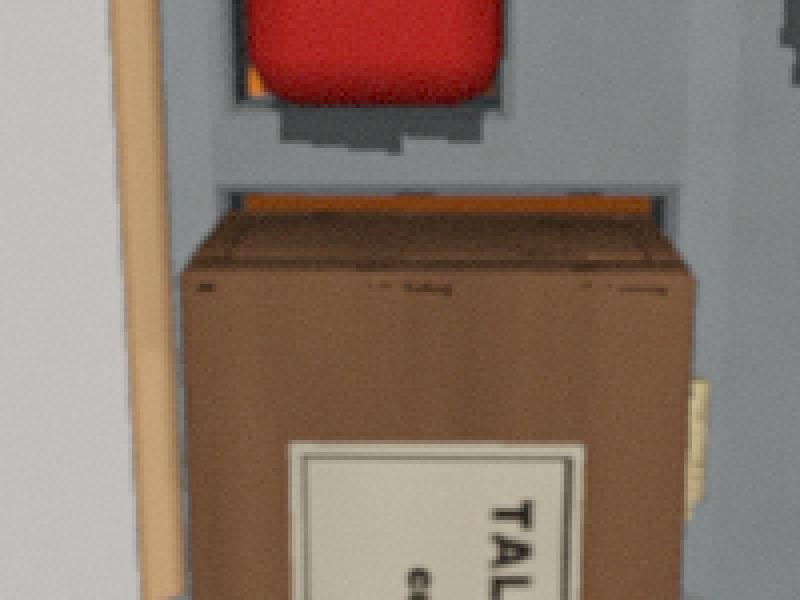

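```bash
python3 bx.py 193 258 364.5 .041 186.8 255 369; python3 bx.py 207.5 245.5 373 .080 186.8 255 369; python3 g.py 0.4697 0.0617 0.0415 95.8
```

```text
z at box top 0.07968766056833863
box 0.47212785828472104 0.016460470811546293 w 0.0520608442921493 cut 0.47251865532318327 0.01708444809443098 w 0.05730549169538496 shift tool x 0.0006 y 0.0004
cut w2 0.47194778682661326 0.016700494287942763
z at box top 0.08035664911192356
box 0.47157856907909235 0.016566793369890892 w 0.05079864458811234 cut 0.4729562900778437 0.01697372578093191 w 0.0574847403772028 shift tool x 0.0004 y 0.0014
cut w2 0.47194778682661326 0.016700494287942763
t 28.5 pos [0.4697 0.0607 0.063 ] [-179.99   -0.     95.8 ] F [-0.6 -0.4 -1.9] w 0.0518
[ 0.001   0.0001  0.0215 -0.    ]
```

Small correction (+0.5, +0.4 mm), then down.

play_rows(
  rows=[
    [[0.0005, 0.0004, 0.003, 0, 0], [0.0005, 0.0004, 0.006, 0, 0], [0.0005, 0.0004, 0.009, 0, 0], [0.0005, 0.0004, 0.011, 0, 0], [0.0005, 0.0004, 0.011, 0, 0]],
  ],
)

```text
time_s: 29.0
tcp_pos: [0.4702, 0.0613, 0.052]
tcp_rot: [180.0, 0.0, 95.8]
contact_force: [1.2, 0.7, -0.6]
width: 0.0519
```

play_rows(
  rows=[
    [[0, 0, 0.003, 0, 0], [0, 0, 0.006, 0, 0], [0, 0, 0.008, 0, 0], [0, 0, 0.01, 0, 0], [0, 0, 0.01, 0, 0]],
  ],
)

```text
time_s: 29.5
tcp_pos: [0.4703, 0.0613, 0.042]
tcp_rot: [179.9, -0.0, 95.8]
contact_force: [5.9, 0.1, -0.5]
width: 0.0517
```

```bash
python3 g.py 0.4697 0.0617 0.0415 95.8
```

```text
t 29.5 pos [0.4703 0.0613 0.042 ] [179.95  -0.    95.8 ] F [ 5.9  0.1 -0.5] w 0.0517
[ 0.0005 -0.0006  0.0005 -0.    ]
```

play_rows(
  rows=[
    [[0, 0, 0.001, 0, 0], [0, 0, 0.0015, 0, 0], [0, 0, 0.002, 0, 0], [0, 0, 0.002, 0, 0], [0, 0, 0.002, 0, 0]],
  ],
)

```text
time_s: 30.0
tcp_pos: [0.4704, 0.0613, 0.0418]
tcp_rot: [179.9, 0.0, 95.8]
contact_force: [-8.0, -0.9, 29.4]
width: 0.0515
```

play_rows(
  rows=[
    [[0, 0, -0.0005, 0, 0.5], [0, 0, -0.001, 0, 0.65], [0, 0, -0.001, 0, 0.68], [0, 0, -0.001, 0, 0.7], [0, 0, -0.01, 0, 0.7]],
  ],
)

```text
time_s: 30.5
tcp_pos: [0.469, 0.0612, 0.0491]
tcp_rot: [-179.8, -0.0, 95.8]
contact_force: [-0.1, -1.3, 0.4]
width: 0.0658
```

play_rows(
  rows=[
    [[0, 0, -0.03, 0, 0.7], [-0.03, 0, -0.07, 0, 0.7], [-0.07, 0, -0.1, 0, 0.5], [-0.07, 0, -0.11, 0, 0.3], [-0.07, 0, -0.11, 0, 0.2]],
  ],
)

```text
time_s: 31.0
tcp_pos: [0.4775, -0.0088, 0.1614]
tcp_rot: [179.9, 0.0, 95.7]
contact_force: [-0.1, 0.5, -1.0]
width: 0.0453
```

```bash
python3 chk.py wrist; python3 - <<'E'
from h import *
from mw import rect
c=cap('wrist','w20'); P=cloud(c); 
rect(P,.15,.008,(.517,.168),.03,'bulb')
E
```

```text
31.0 [ 0.4775 -0.0088  0.1614] [-0.1  0.5 -1. ] 0.045277578776734294
wrist key 239 [0.0512 0.0524 0.0534]
wrist box 265 [0.0589 0.0598 0.0607]
wrist foil 190 [0.0501 0.0512 0.0521]
wrist bot 0 
rim 0.03439629668182109Traceback (most recent call last):
  File "<stdin>", line 4, in <module>
  File "mw.py", line 5, in rect
    k=1+np.argmax(st[1:,4]); q=P[l==k]
        ~~~~~~~~~^^^^^^^^^^
    return _wrapfunc(a, 'argmax', axis=axis, out=out, **kwds)
    return bound(*args, **kwds)
ValueError: attempt to get argmax of an empty sequence
```

View pics/w20.png

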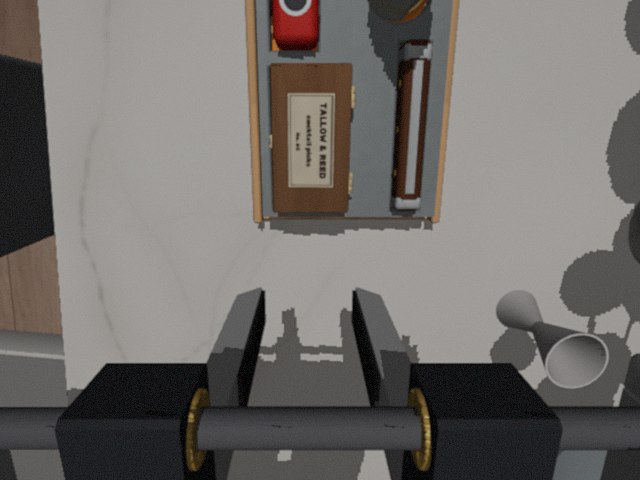

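```bash
python3 g.py 0.45 0.30 0.22 23.6
```

```text
t 31.1 pos [ 0.4765 -0.0077  0.1592] [-1.7993e+02 -2.0000e-02  9.5820e+01] F [-0.6  0.3 -0.6] w 0.037
[ 0.3088  0.0048 -0.0608  1.2605]
```

play_rows(
  rows=[
    [[0, 0, -0.04, 0.1, 0.4], [0.03, 0, -0.06, 0.25, 0.4], [0.075, 0.001, -0.06, 0.4, 0.4], [0.12, 0.002, -0.06, 0.55, 0.4], [0.165, 0.003, -0.06, 0.69, 0.4]],
  ],
)

```text
time_s: 31.6
tcp_pos: [0.4632, 0.1501, 0.2187]
tcp_rot: [-179.9, 0.1, 58.6]
contact_force: [0.1, -0.2, -0.1]
width: 0.0377
```

```bash
python3 g.py 0.45 0.30 0.22 23.6
```

```text
t 31.6 pos [0.4632 0.1501 0.2187] [-1.799e+02  9.000e-02  5.859e+01] F [ 0.1 -0.2 -0.1] w 0.0377
[ 0.121  -0.0893 -0.0013  0.6108]
```

play_rows(
  rows=[
    [[0.036, -0.027, 0, 0.14, 0.4], [0.072, -0.054, 0, 0.28, 0.4], [0.105, -0.078, 0, 0.42, 0.4], [0.119, -0.088, 0, 0.56, 0.4], [0.119, -0.088, 0, 0.61, 0.4]],
  ],
)

```text
time_s: 32.1
tcp_pos: [0.4488, 0.2982, 0.2179]
tcp_rot: [-180.0, 0.2, 23.8]
contact_force: [-0.8, -1.1, 0.8]
width: 0.0376
```

play_rows(
  rows=[
    [[0, 0, 0, 0, 0.4], [0, 0, 0, 0, 0.4], [0, 0, 0, 0, 0.4], [0, 0, 0, 0, 0.4], [0, 0, 0, 0, 0.4]],
  ],
)

```text
time_s: 32.6
tcp_pos: [0.4507, 0.2949, 0.22]
tcp_rot: [-180.0, -0.0, 23.9]
contact_force: [-0.2, 0.8, 0.1]
width: 0.0375
```

```bash
cat > lev.py <<'E'
from h import *
from mw import rect
import sys
c=cap(sys.argv[1],sys.argv[2] if len(sys.argv)>2 else None); P=cloud(c)
r,q=rect(P,.080,.006,(.482,.318),.06,'lever'); rect(P,.045,.004,(.474,.317),.09,'housing')
m=q.mean(0)[:2]; u,s,v=np.linalg.svd(q[:,:2]-m,full_matrices=False); d=v[0]; print('dir',np.degrees(np.arctan2(d[1],d[0])))
E
python3 lev.py wrist w21; python3 g.py 0.4737 0.3138 0.1 23.6
```

```text
lever z 0.0788 [0.4816 0.3207] [0.0827 0.0139] 23.8 n 1857
housing z 0.0446 [0.4716 0.3188] [0.1241 0.0851] 5.8 n 11443
dir -156.29392925756133
t 32.65 pos [0.4507 0.295  0.22  ] [-1.80e+02 -1.00e-02  2.39e+01] F [0.3 1.  0.3] w 0.0375
[ 0.0287 -0.0079  0.12    0.0052]
```

View pics/w21.png

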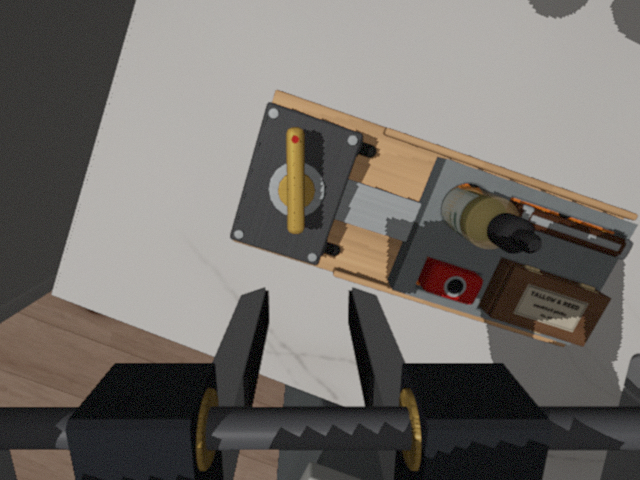

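```bash
python3 g.py 0.4727 0.314 0.1 23.7
```

```text
t 32.65 pos [0.4507 0.295  0.22  ] [-1.80e+02 -1.00e-02  2.39e+01] F [0.3 1.  0.3] w 0.0375
[ 0.0278 -0.0085  0.12    0.0035]
```

play_rows(
  rows=[
    [[0.014, -0.004, 0.03, 0.003, 0.4], [0.028, -0.0085, 0.06, 0.003, 0.4], [0.028, -0.0085, 0.09, 0.003, 0.4], [0.028, -0.0085, 0.11, 0.003, 0.4], [0.028, -0.0085, 0.115, 0.003, 0.4]],
  ],
)

```text
time_s: 33.15
tcp_pos: [0.4719, 0.3137, 0.1027]
tcp_rot: [180.0, 0.2, 23.7]
contact_force: [0.7, -0.7, -0.1]
width: 0.0376
```

play_rows(
  rows=[
    [[0, 0, 0, 0, 0.4], [0, 0, 0, 0, 0.4], [0, 0, 0, 0, 0.4], [0, 0, 0, 0, 0.4], [0, 0, 0, 0, 0.4]],
  ],
)

```text
time_s: 33.65
tcp_pos: [0.4729, 0.3144, 0.1056]
tcp_rot: [-180.0, -0.1, 23.7]
contact_force: [0.3, 0.3, 0.1]
width: 0.0373
```

```bash
python3 lev.py wrist w22; python3 g.py 0.4727 0.314 0.066 23.7
```

```text
lever z 0.0788 [0.4821 0.321 ] [0.0823 0.0139] 24.1 n 3756
housing z 0.0446 [0.4721 0.319 ] [0.1237 0.0851] 5.7 n 19293
dir -156.04044233590076
t 33.7 pos [0.4729 0.3144 0.1054] [-1.800e+02 -3.000e-02  2.373e+01] F [ 0.1 -0.2  0.7] w 0.0376
[-0.0003  0.0003  0.0394  0.0006]
```

View pics/w22.png

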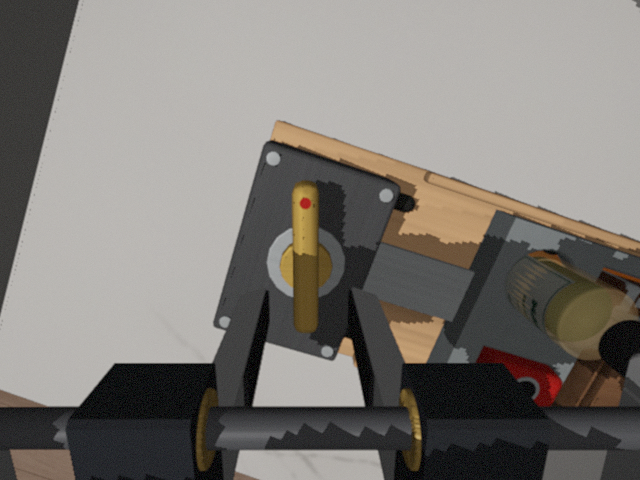

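play_rows(
  rows=[
    [[0, -0.0006, 0.01, 0.002, 0.4], [0, -0.0006, 0.025, 0.002, 0.4], [0, -0.0006, 0.0385, 0.002, 0.4], [0, -0.0006, 0.039, 0.002, 0.3], [0, -0.0006, 0.039, 0.002, 0.2]],
  ],
  newtons=30,
)

```text
time_s: 34.2
tcp_pos: [0.4725, 0.3148, 0.0657]
tcp_rot: [180.0, 0.0, 23.6]
contact_force: [0.7, -0.9, 0.8]
width: 0.0252
```

play_rows(
  rows=[
    [[0, 0, 0, 0, 0.1], [0, 0, 0, 0, 0], [0, 0, 0, 0, 0], [0, 0, 0, 0, 0], [0, 0, 0, 0, 0]],
  ],
)

```text
time_s: 34.7
tcp_pos: [0.4724, 0.3158, 0.0666]
tcp_rot: [-179.9, -0.1, 23.6]
contact_force: [-2.4, 7.3, -1.1]
width: 0.0136
```

```bash
python3 g.py; python3 -c "
from h import *
s=ctrl.get_state();print(s['wrist_torque'])"
```

```text
t 34.7 pos [0.4724 0.3158 0.0666] [-1.7992e+02 -7.0000e-02  2.3630e+01] F [-2.4  7.3 -1.1] w 0.0136
[ 1.14222464  0.33717827 -0.0101531 ]
```

play_rows(
  rows=[
    [[0, -0.0006, 0, -0.12, 0], [0, -0.0006, 0, -0.25, 0], [0, -0.0006, 0, -0.38, 0], [0, -0.0006, 0, -0.51, 0], [0, -0.0006, 0, -0.63, 0]],
  ],
)

```text
time_s: 35.2
tcp_pos: [0.4732, 0.3151, 0.0666]
tcp_rot: [179.9, -0.1, 60.0]
contact_force: [6.4, -3.6, -2.1]
width: 0.0136
```

```bash
python3 g.py 0.4727 0.314 0.066 95.8; python3 -c "
from h import *
s=ctrl.get_state();print(s['wrist_torque'])"
```

```text
t 35.2 pos [0.4732 0.3151 0.0666] [ 1.799e+02 -6.000e-02  5.999e+01] F [ 6.4 -3.6 -2.1] w 0.0136
[-1.100e-03  1.000e-04  6.000e-04 -6.249e-01]
[-0.75366546 -1.15865571 -0.18739415]
```

play_rows(
  rows=[
    [[0, 0.0008, 0, -0.12, 0], [0, 0.0008, 0, -0.25, 0], [0, 0.0008, 0, -0.38, 0], [0, 0.0008, 0, -0.51, 0], [0, 0.0008, 0, -0.63, 0]],
  ],
)

```text
time_s: 35.7
tcp_pos: [0.4743, 0.3148, 0.0666]
tcp_rot: [179.8, -0.0, 96.1]
contact_force: [9.1, -3.0, -4.7]
width: 0.0141
```

```bash
python3 g.py 0.4727 0.314 0.066 95.8; python3 -c "
from h import *
s=ctrl.get_state();print(s['wrist_torque'])"
```

```text
t 35.7 pos [0.4743 0.3148 0.0666] [ 1.7981e+02 -1.0000e-02  9.6090e+01] F [ 9.1 -3.  -4.7] w 0.0141
[-0.0006 -0.0017  0.0006  0.005 ]
[-0.29652384 -1.95368076 -0.13978314]
```

play_rows(
  rows=[
    [[0, 0.001, 0, -0.01, 0], [0, 0.001, 0, -0.02, 0], [0, 0.001, 0, -0.03, 0], [0, 0.001, 0, -0.03, 0], [0, 0.001, 0, -0.03, 0]],
  ],
)

```text
time_s: 36.2
tcp_pos: [0.4744, 0.3149, 0.0665]
tcp_rot: [179.9, 0.0, 97.5]
contact_force: [2.6, -4.2, 2.0]
width: 0.0136
```

```bash
python3 g.py 0.4727 0.314 0.066 95.8; python3 -c "
from h import *
s=ctrl.get_state();print(s['wrist_torque'])"
```

```text
t 36.2 pos [0.4744 0.3149 0.0665] [1.7994e+02 1.0000e-02 9.7450e+01] F [ 2.6 -4.2  2. ] w 0.0136
[-0.0006 -0.0018  0.0005  0.0288]
[-0.97994852 -0.60554301 -0.43718799]
```

play_rows(
  rows=[
    [[0, 0, 0, 0.01, 0.2], [0, 0, 0, 0.01, 0.3], [0, 0, 0, 0.02, 0.35], [0, 0, -0.02, 0.028, 0.35], [0, 0, -0.06, 0.028, 0.35]],
  ],
)

```text
time_s: 36.7
tcp_pos: [0.4725, 0.3145, 0.1241]
tcp_rot: [-179.7, 0.1, 95.9]
contact_force: [0.3, -0.1, 0.7]
width: 0.0331
```

play_rows(
  rows=[
    [[0, 0, -0.04, 0, 0.35], [-0.01, 0, -0.08, 0, 0.35], [-0.05, 0, -0.09, 0, 0.35], [-0.07, 0, -0.09, 0, 0.35], [-0.07, 0, -0.09, 0, 0.35]],
  ],
)

```text
time_s: 37.2
tcp_pos: [0.4815, 0.2439, 0.2166]
tcp_rot: [180.0, -0.0, 95.8]
contact_force: [-0.1, 0.4, 0.7]
width: 0.033
```

```bash
python3 lev.py wrist w23;  python3 g.py 0.507 -0.03 0.2 95.75
```

```text
lever z 0.0787 [0.4713 0.3265] [0.014  0.0827] 6.1 n 2068
housing z 0.0445 [0.472  0.3189] [0.124  0.0846] 5.8 n 13281
dir -84.21636828866691
t 37.25 pos [0.4813 0.245  0.2162] [ 1.7999e+02 -2.0000e-02  9.5820e+01] F [-0.5  0.6 -0.3] w 0.0327
[-0.2762 -0.0023  0.0162  0.0012]
```

View pics/w23.png

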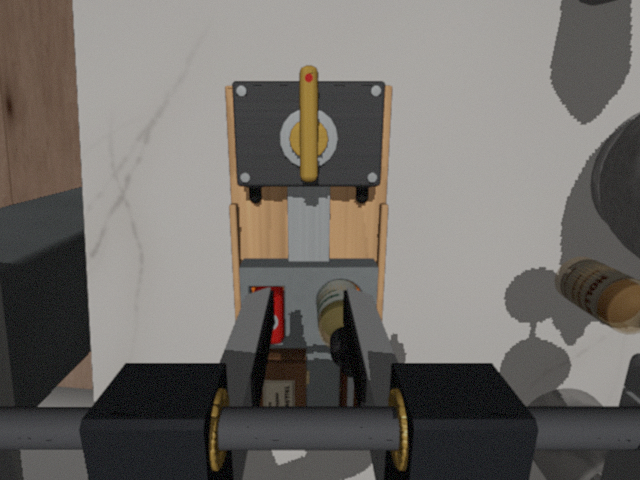

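Lever open: it points along +y, with the red dot at (309,77). Now to the tray front.

play_rows(
  rows=[
    [[-0.045, 0, 0, 0, 0.2], [-0.09, 0, 0, 0, 0], [-0.135, -0.001, 0, 0, 0], [-0.18, -0.002, 0, 0, 0], [-0.225, -0.002, 0, 0, 0]],
  ],
)

```text
time_s: 37.75
tcp_pos: [0.5024, 0.0208, 0.2158]
tcp_rot: [-180.0, -0.0, 96.0]
contact_force: [0.7, 0.8, 0.3]
width: 0.0006
```

play_rows(
  rows=[
    [[-0.04, 0, 0, 0, 0], [-0.052, 0, 0.04, 0, 0], [-0.052, 0, 0.08, 0, 0], [-0.052, 0, 0.11, 0, 0], [-0.052, 0, 0.11, 0, 0]],
  ],
)

```text
time_s: 38.25
tcp_pos: [0.506, -0.0292, 0.1023]
tcp_rot: [-179.6, -0.1, 95.9]
contact_force: [-0.5, 0.1, 1.0]
width: 0.0007
```

```bash
python3 - <<'E'
from h import *
cap('wrist','w24')
E
python3 g.py 0.507 -0.03 0.02 95.75
```

```text
t 38.3 pos [ 0.5073 -0.0294  0.105 ] [-1.7981e+02 -5.0000e-02  9.5950e+01] F [-0.5 -0.4  0.8] w 0.0005
[-0.0005 -0.0004  0.085   0.0036]
```

View pics/w24.png

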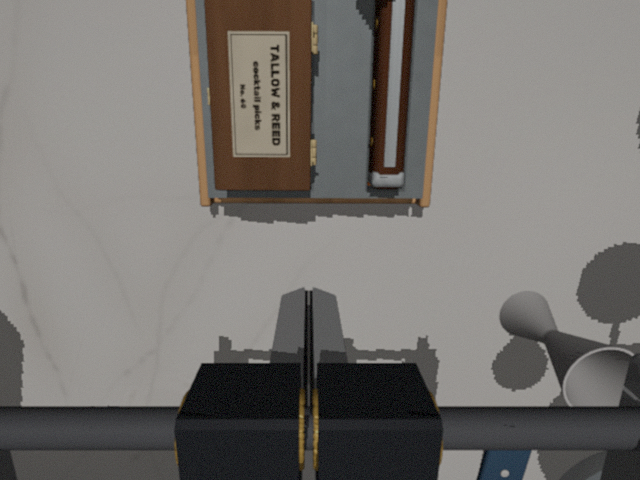

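play_rows(
  rows=[
    [[0, 0.003, 0.03, 0, 0], [0, 0.003, 0.06, 0, 0], [0, 0.003, 0.078, 0, 0], [0, 0.003, 0.081, 0, 0], [0, 0.003, 0.081, 0, 0]],
  ],
)

```text
time_s: 38.8
tcp_pos: [0.5117, -0.0297, 0.0264]
tcp_rot: [179.9, 0.0, 95.9]
contact_force: [0.6, -0.1, 1.5]
width: 0.0005
```

play_rows(
  rows=[
    [[0.006, 0, 0, 0, 0], [0.012, 0, 0, 0, 0], [0.018, 0, 0, 0, 0], [0.024, 0, 0, 0, 0], [0.028, 0, 0, 0, 0]],
  ],
)

```text
time_s: 39.3
tcp_pos: [0.5079, -0.0014, 0.0252]
tcp_rot: [180.0, 0.0, 96.0]
contact_force: [-0.5, -0.1, -0.6]
width: 0.0004
```

```bash
python3 g.py
```

```text
t 39.3 pos [ 0.5079 -0.0014  0.0252] [179.99   0.    95.95] F [-0.5 -0.1 -0.6] w 0.0004
```

play_rows(
  rows=[
    [[0.007, 0, 0, 0, 0], [0.014, 0, 0, 0, 0], [0.021, 0, 0, 0, 0], [0.028, 0, 0, 0, 0], [0.035, 0, 0, 0, 0]],
  ],
)

```text
time_s: 39.8
tcp_pos: [0.5043, 0.0333, 0.0251]
tcp_rot: [180.0, 0.0, 95.9]
contact_force: [1.6, -2.4, 0.4]
width: 0.0003
```

play_rows(
  rows=[
    [[0.005, 0, 0, 0, 0], [0.01, 0, 0, 0, 0], [0.015, 0, 0, 0, 0], [0.018, 0, 0, 0, 0], [0.018, 0, 0, 0, 0]],
  ],
)

```text
time_s: 40.3
tcp_pos: [0.5022, 0.051, 0.0249]
tcp_rot: [-180.0, -0.0, 95.9]
contact_force: [0.5, -0.3, 0.5]
width: 0.0004
```

```bash
python3 g.py; python3 - <<'E'
from h import *
c=cap('wrist','w25'); P=cloud(c)
E
```

```text
t 40.3 pos [0.5022 0.051  0.0249] [-1.7997e+02 -2.0000e-02  9.5950e+01] F [ 0.5 -0.3  0.5] w 0.0004
```

View pics/w25.png

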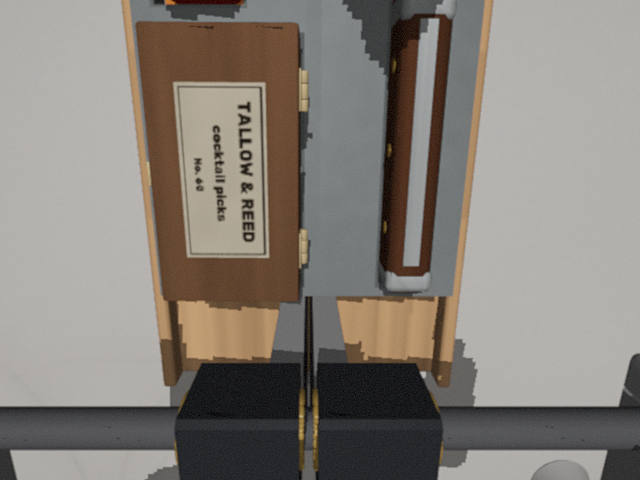

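play_rows(
  rows=[
    [[0.002, 0, 0, 0, 0], [0.004, 0, 0, 0, 0], [0.006, 0, 0, 0, 0], [0.006, 0, 0, 0, 0], [0.006, 0, 0, 0, 0]],
  ],
)

```text
time_s: 40.85
tcp_pos: [0.5018, 0.0567, 0.025]
tcp_rot: [180.0, -0.0, 95.9]
contact_force: [0.1, -0.1, -0.9]
width: 0.0004
```

play_rows(
  rows=[
    [[0.001, 0, 0, 0, 0], [0.002, 0, 0, 0, 0], [0.003, 0, 0, 0, 0], [0.003, 0, 0, 0, 0], [0.003, 0, 0, 0, 0]],
  ],
)

```text
time_s: 41.35
tcp_pos: [0.5016, 0.0596, 0.0251]
tcp_rot: [180.0, -0.0, 95.9]
contact_force: [0.8, -0.5, -0.0]
width: 0.0002
```

play_rows(
  rows=[
    [[0.001, 0, 0, 0, 0], [0.002, 0, 0, 0, 0], [0.002, 0, 0, 0, 0], [0.002, 0, 0, 0, 0], [0.002, 0, 0, 0, 0]],
  ],
)

```text
time_s: 41.85
tcp_pos: [0.5014, 0.0614, 0.025]
tcp_rot: [180.0, 0.0, 95.9]
contact_force: [1.6, -6.9, 0.7]
width: 0.0005
```

play_rows(
  rows=[
    [[0.001, 0, 0, 0, 0], [0.0015, 0, 0, 0, 0], [0.002, 0, 0, 0, 0], [0.002, 0, 0, 0, 0], [0.002, 0, 0, 0, 0]],
  ],
)

```text
time_s: 42.35
tcp_pos: [0.5012, 0.0631, 0.0251]
tcp_rot: [180.0, 0.0, 95.9]
contact_force: [0.8, -8.3, 1.3]
width: 0.0001
```

play_rows(
  rows=[
    [[0.0005, 0, 0, 0, 0], [0.001, 0, 0, 0, 0], [0.001, 0, 0, 0, 0], [0.001, 0, 0, 0, 0], [0.001, 0, 0, 0, 0]],
  ],
)

```text
time_s: 42.85
tcp_pos: [0.5011, 0.0639, 0.0251]
tcp_rot: [180.0, 0.1, 95.9]
contact_force: [0.7, -9.8, -0.5]
width: 0.0002
```

play_rows(
  rows=[
    [[-0.005, 0, 0, 0, 0], [-0.015, 0, 0, 0, 0], [-0.025, 0, 0, 0, 0], [-0.03, 0, -0.02, 0, 0], [-0.03, 0, -0.06, 0, 0]],
  ],
)

```text
time_s: 43.35
tcp_pos: [0.5025, 0.0336, 0.0834]
tcp_rot: [-179.7, -0.0, 95.9]
contact_force: [-0.5, -0.4, 0.9]
width: 0.0006
```

play_rows(
  rows=[
    [[0, 0, -0.05, 0, 0], [0, 0, -0.1, 0, 0.2], [0, 0, -0.12, 0, 0.4], [0.02, 0, -0.125, 0, 0.4], [0.05, 0, -0.125, 0, 0.4]],
  ],
)

```text
time_s: 43.85
tcp_pos: [0.4994, 0.0837, 0.2113]
tcp_rot: [179.9, -0.0, 95.8]
contact_force: [-0.3, 0.6, -0.7]
width: 0.0288
```

```bash
python3 mt.py w26 | head -2; python3 g.py 0.4747 0.3145 0.21 95.75
```

```text
43.9 [0.49852496 0.0875025  0.21056956] [ 1.79946743e+02 -7.43634129e-02  9.59252970e+01]
tray z 0.0344 [0.489  0.1505] [0.1305 0.1665] 5.7 n 14794
t 43.9 pos [0.4985 0.0875 0.2106] [ 1.7995e+02 -7.0000e-02  9.5930e+01] F [-0.5  1.4 -0.8] w 0.0329
[ 0.2282 -0.0003  0.0006  0.0031]
```

View pics/w26.png

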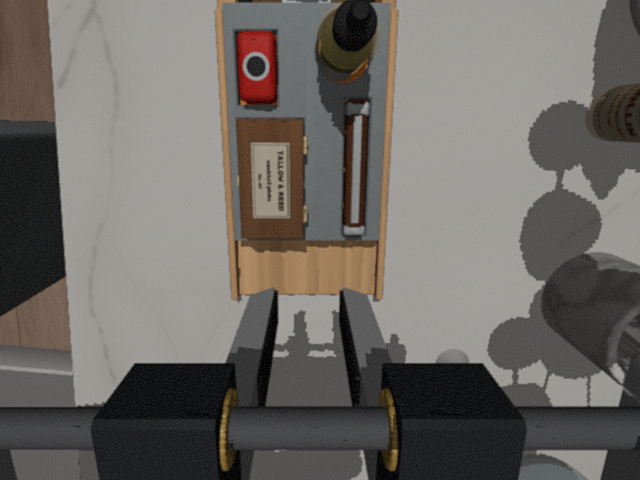

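play_rows(
  rows=[
    [[0.045, 0, 0, 0, 0.4], [0.09, 0, 0, 0, 0.4], [0.135, 0, 0, 0, 0.4], [0.18, 0, 0, 0, 0.4], [0.215, 0, 0, 0.002, 0.4]],
  ],
)

```text
time_s: 44.4
tcp_pos: [0.4762, 0.3001, 0.2098]
tcp_rot: [-180.0, -0.0, 95.9]
contact_force: [0.3, 0.6, 0.4]
width: 0.0376
```

play_rows(
  rows=[
    [[0.008, 0, 0, 0, 0.4], [0.008, 0, 0, 0, 0.4], [0.008, 0, 0.04, 0, 0.4], [0.008, 0, 0.08, 0, 0.4], [0.008, 0, 0.1, 0, 0.4]],
  ],
)

```text
time_s: 44.9
tcp_pos: [0.4753, 0.3037, 0.1069]
tcp_rot: [-179.8, 0.1, 95.7]
contact_force: [-0.5, -0.1, -0.0]
width: 0.0375
```

play_rows(
  rows=[
    [[0, 0, 0, 0, 0.4], [0, 0, 0, 0, 0.4], [0, 0, 0, 0, 0.4], [0, 0, 0, 0, 0.4], [0, 0, 0, 0, 0.4]],
  ],
)

```text
time_s: 45.4
tcp_pos: [0.4763, 0.3063, 0.1109]
tcp_rot: [179.9, -0.0, 95.8]
contact_force: [0.4, -0.3, 0.0]
width: 0.0374
```

```bash
python3 lev.py wrist w27; python3 g.py 0.4747 0.3145 0.066 95.75
```

```text
lever z 0.0787 [0.4713 0.3273] [0.014  0.0825] 5.8 n 3675
housing z 0.0444 [0.5068 0.3232] [0.0542 0.0841] 5.9 n 10339
dir -84.07605891430372
t 45.45 pos [0.4761 0.3063 0.1107] [ 1.7994e+02 -3.0000e-02  9.5810e+01] F [-0.1  0.9  0.2] w 0.0377
[ 0.0083 -0.0006  0.0447  0.0011]
```

View pics/w27.png

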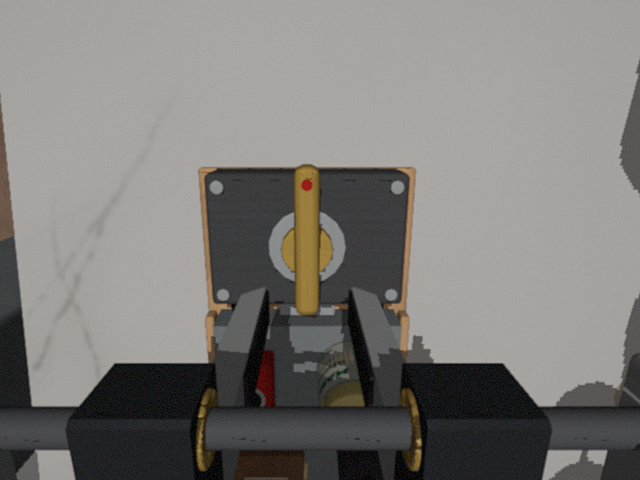

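play_rows(
  rows=[
    [[0.0085, -0.0004, 0, 0.001, 0.4], [0.0085, -0.0004, 0.015, 0.001, 0.4], [0.0085, -0.0004, 0.035, 0.001, 0.4], [0.0085, -0.0004, 0.044, 0.001, 0.3], [0.0085, -0.0004, 0.044, 0.001, 0.2]],
  ],
  newtons=40,
)

```text
time_s: 45.95
tcp_pos: [0.474, 0.3147, 0.065]
tcp_rot: [-179.9, 0.0, 95.8]
contact_force: [0.1, 0.4, 0.9]
width: 0.025
```

play_rows(
  rows=[
    [[0, 0, 0, 0, 0.1], [0, 0, 0, 0, 0], [0, 0, 0, 0, 0], [0, 0, 0, 0, 0], [0, 0, 0, 0, 0]],
  ],
)

```text
time_s: 46.45
tcp_pos: [0.4746, 0.3149, 0.0667]
tcp_rot: [180.0, -0.0, 95.8]
contact_force: [-5.6, 0.7, 4.9]
width: 0.0137
```

```bash
cat > st.py <<'E'
from h import *
s=ctrl.get_state(); a=np.radians(s['tcp_rot'][2]); F=s['contact_force']
print('F tool x %.1f y %.1f z %.1f'%(F[0]*np.cos(a)+F[1]*np.sin(a),F[0]*np.sin(a)-F[1]*np.cos(a),F[2]),'M',np.round(s['wrist_torque'],2),'yaw',s['tcp_rot'][2])
E
python3 st.py; python3 g.py 0.4747 0.3145 0.066 5.75
```

```text
F tool x 1.2 y -5.5 z 4.9 M [ 0.14  1.   -0.03] yaw 95.75453715751799
t 46.45 pos [0.4746 0.3149 0.0667] [ 1.7998e+02 -3.0000e-02  9.5750e+01] F [-5.6  0.7  4.9] w 0.0137
[-4.0000e-04  1.0000e-04  7.0000e-04  1.5709e+00]
```

play_rows(
  rows=[
    [[0, -0.0004, 0, 0.1, 0], [0, -0.0004, 0, 0.2, 0], [0, -0.0004, 0, 0.3, 0], [0, -0.0004, 0, 0.4, 0], [0, -0.0004, 0, 0.5, 0]],
  ],
)

```text
time_s: 46.95
tcp_pos: [0.4738, 0.315, 0.0667]
tcp_rot: [-180.0, -0.0, 66.9]
contact_force: [-9.6, 1.6, 7.5]
width: 0.0139
```

```bash
python3 st.py; python3 g.py 0.4742 0.3147 0.066 5.75
```

```text
F tool x -2.3 y -9.4 z 7.5 M [0.28 1.7  0.12] yaw 66.89136001059883
t 46.95 pos [0.4738 0.315  0.0667] [-1.7995e+02 -2.0000e-02  6.6890e+01] F [-9.6  1.6  7.5] w 0.0139
[-1.0000e-04  5.0000e-04  7.0000e-04  1.0671e+00]
```

play_rows(
  rows=[
    [[0, -0.0005, 0, 0.1, 0], [0, -0.0005, 0, 0.2, 0], [0, -0.0005, 0, 0.3, 0], [0, -0.0005, 0, 0.4, 0], [0, -0.0005, 0, 0.5, 0]],
  ],
)

```text
time_s: 47.45
tcp_pos: [0.473, 0.3155, 0.0667]
tcp_rot: [-179.9, 0.0, 38.3]
contact_force: [-9.8, 4.3, 7.6]
width: 0.0133
```

```bash
python3 st.py; python3 g.py 0.4742 0.3147 0.066 5.75
```

```text
F tool x -5.1 y -9.5 z 7.6 M [0.69 1.89 0.43] yaw 38.260572348281265
t 47.45 pos [0.473  0.3155 0.0667] [-1.7992e+02  2.0000e-02  3.8260e+01] F [-9.8  4.3  7.6] w 0.0133
[4.000e-04 1.300e-03 7.000e-04 5.674e-01]
```

play_rows(
  rows=[
    [[0, -0.0003, 0, 0.1, 0], [0, -0.0003, 0, 0.2, 0], [0, -0.0003, 0, 0.3, 0], [0, -0.0003, 0, 0.4, 0], [0, -0.0003, 0, 0.48, 0]],
  ],
)

```text
time_s: 47.95
tcp_pos: [0.4727, 0.3162, 0.0668]
tcp_rot: [-179.9, 0.0, 10.8]
contact_force: [-11.5, 7.1, 6.8]
width: 0.0135
```

```bash
python3 st.py; python3 g.py 0.4742 0.3147 0.066 5.75
```

```text
F tool x -10.0 y -9.2 z 6.8 M [1.29 2.27 0.41] yaw 10.779720772855427
t 47.95 pos [0.4727 0.3162 0.0668] [-1.799e+02  5.000e-02  1.078e+01] F [-11.5   7.1   6.8] w 0.0135
[0.0012 0.0017 0.0008 0.0878]
```

play_rows(
  rows=[
    [[0.0005, 0.0005, 0, 0.05, 0], [0.0005, 0.0005, 0, 0.09, 0], [0.0005, 0.0005, 0, 0.11, 0], [0.0005, 0.0005, 0, 0.12, 0], [0.0005, 0.0005, 0, 0.12, 0]],
  ],
)

```text
time_s: 48.45
tcp_pos: [0.4728, 0.3163, 0.0668]
tcp_rot: [-179.9, 0.1, 4.1]
contact_force: [-14.4, 9.6, 7.7]
width: 0.0136
```

```bash
python3 st.py; python3 g.py 0.4742 0.3147 0.066 5.75
```

```text
F tool x -13.7 y -10.6 z 7.7 M [1.89 2.9  0.53] yaw 4.129523865295137
t 48.45 pos [0.4728 0.3163 0.0668] [-1.7987e+02  1.0000e-01  4.1300e+00] F [-14.4   9.6   7.7] w 0.0136
[ 0.0013  0.0017  0.0008 -0.0283]
```

play_rows(
  rows=[
    [[0.0005, 0.0003, 0, 0.02, 0], [0.0005, 0.0003, 0, 0.04, 0], [0.0005, 0.0003, 0, 0.06, 0], [0.0005, 0.0003, 0, 0.06, 0], [0.0005, 0.0003, 0, 0.06, 0]],
  ],
)

```text
time_s: 48.95
tcp_pos: [0.4728, 0.3162, 0.0667]
tcp_rot: [-179.9, 0.2, 0.8]
contact_force: [-17.7, 10.7, 8.8]
width: 0.0143
```

```bash
python3 st.py; python3 - <<'E'
from h import *
c=cap('wrist','w28'); c=cap('top','top3')
E
```

```text
F tool x -17.6 y -10.9 z 8.8 M [2.24 3.52 0.85] yaw 0.7503871417655994
```

View pics/w28.png

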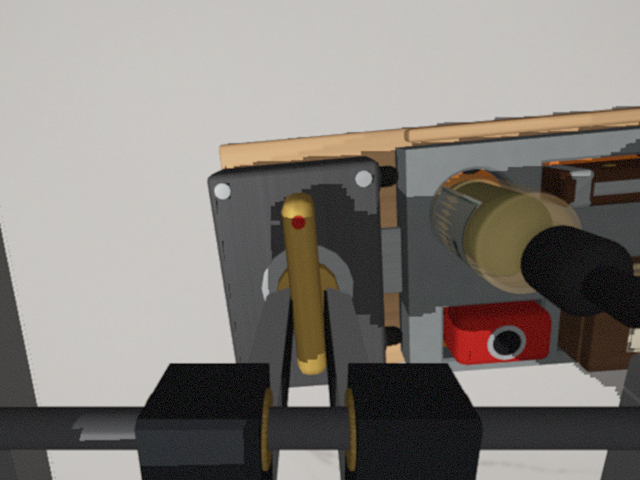

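play_rows(
  rows=[
    [[0, 0, 0, 0, 0.2], [0, 0, 0, 0, 0.35], [0, 0, 0, 0, 0.4], [0, 0, 0, 0, 0.4], [0, 0, -0.01, 0, 0.4]],
  ],
)

```text
time_s: 49.55
tcp_pos: [0.4743, 0.3139, 0.0753]
tcp_rot: [179.9, 0.1, 0.6]
contact_force: [-0.5, -0.5, 0.0]
width: 0.0374
```

play_rows(
  rows=[
    [[0, 0, -0.03, 0, 0.4], [0, 0, -0.07, 0, 0.4], [0, 0, -0.11, 0, 0.4], [-0.03, 0, -0.13, 0, 0.4], [-0.03, 0, -0.13, 0, 0.4]],
  ],
)

```text
time_s: 50.05
tcp_pos: [0.444, 0.3147, 0.2102]
tcp_rot: [-179.8, -0.3, 0.7]
contact_force: [0.2, -0.1, 0.3]
width: 0.0375
```

```bash
python3 lev.py wrist w29; python3 st.py;  python3 - <<'E'
from h import *
from mw import rect
c=cap('wrist'); P=cloud(c)
rect(P,.0345,.004,(.488,.17),.12,'tray')
E
```

```text
lever z 0.0787 [0.4822 0.3175] [0.0832 0.014 ] 5.8 n 1938
housing z 0.0446 [0.4716 0.3189] [0.124 0.085] 5.8 n 12022
dir -174.129404857852
F tool x -0.2 y -0.5 z -0.2 M [0.03 0.01 0.03] yaw 0.6788993741884478
tray z 0.0345 [0.4869 0.1669] [0.1305 0.1911] 5.7 n 16506
```

View pics/w29.png

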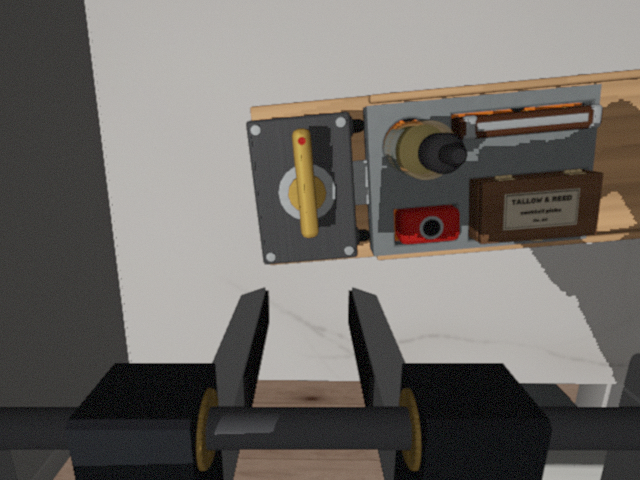

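```bash
python3 - <<'E'
from h import *
c=cap('wrist'); P=cloud(c); a=np.radians(5.75)
d=.061*np.array([-np.sin(a),np.cos(a)])
for nm,xy in (('key',(.5385,.079)),('box',(.468,.0635)),('foil',(.4493,.1496))):
    x=np.array(xy)+d; m=np.hypot(P[...,0]-x[0],P[...,1]-x[1])<.006; print(nm,m.sum(),np.round(np.median(P[m][:,2])+.0014,4))
x=np.array((.5169,.1685))+d; q=P[np.hypot(P[...,0]-x[0],P[...,1]-x[1])<.02]; print('bottle top',np.percentile(q[:,2],99)+.0014)
c=cap('top','top4')
E
```

```text
key 194 0.054
box 166 0.0613
foil 154 0.0527
bottle top 0.1544873397271205
```

View pics/top4.png

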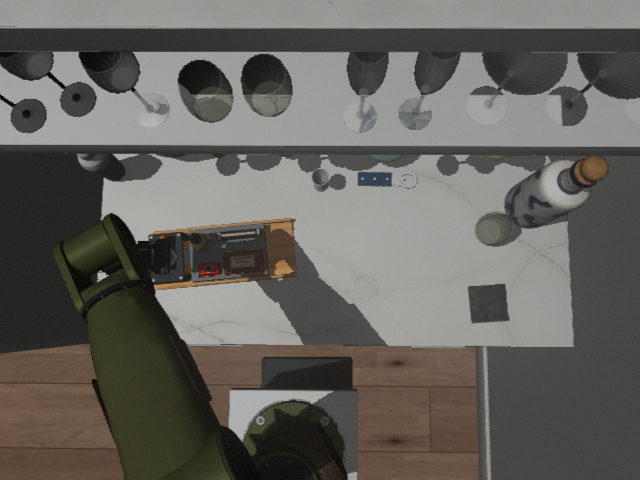

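All four heights match fully seated, the bystanders (coaster, tumbler, jigger, opener) are where they were, and the lever is locked. Handing in.

```bash
python3 -c "
from h import *
print(ctrl.sign_off())"
```

```text
the job is handed in; nothing more can be done
None
```

The job is done and handed in at about 50 s of the 210 s. All four bar things were on the worktop, and I pressed each one into its cutout while the tray was still drawn out. I then turned the lever back to open, pushed the tray against the buffers, and gave the lever its full clockwise turn to the stop.

- **Seating:** measured tops were 54 mm for the corkscrew, 61 mm for the box, 53 mm for the foil cutter and 154 mm for the bottle. Fully seated they should be 54, 61, 52 and 154 mm.
- **Lock:** the lever has turned 89.9° from open, and the tray is about 0.3 mm from its home position, so it is tight within measuring error.
- **Bystanders:** the tumbler, coaster, jigger and bottle opener look unmoved in the last top picture. I compared them by eye and did not re-measure them.
- **Forces:** the highest wrist reading I saw was about 42 N, while pressing the bottle down with its base on the cutout floor. I did not see either the box or the corkscrew get knocked aside.
- **Disagreement:** the wrist and top cameras differed by 2–3 mm throughout. I got round this by measuring each held thing against its cutout in the same wrist picture, and by watching the forces.

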